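Load a flow-cell cartridge and clamp it to the click

ROBOT

A 7-joint arm with a two-finger parallel gripper is mounted at the origin on the work surface. World frame = base frame: x ahead of the robot, y to its left, z up, the work surface at z = 0. Lengths are in m, angles in degrees, forces in N, time in s.
With the tool pointing down it reaches from about 0.425 to 0.8 m from the base axis. Payload 8.3 kg.
Tool frame: the origin (TCP) lies between the finger pads; the fingertips stand 11 mm ahead of it and the grasp point (between the pads) lies 8 mm behind it; z points along the fingers, y is the direction in which the jaws open and shut (so a half turn about z gives the same grasp; the last joint's range is limited). The gripper opens to 85 mm and grips with 20 to 120 N. Pads are 22 mm wide; open, the fingers measure 114 mm over their backs; the gripper's body (76 mm by 85 mm) begins 54 mm behind the grasp point. The pads swing forward as they close: fully open they stand 13 mm farther back than shut.
Start: joints at [60.567, 21.967, 0.94, 78.501, -0.361, 79.538, -2.664], TCP at [0.272, -0.563, 0.221] pointing down, gripper open.
Joint ranges: [-169.22, 169.22], [-14.56, 117.87], [-87.37, 89.26], [10.42, 133.3], [-82.24, 262.24], [0.94, 117.77], [-172.7, 172.7]. Speed limits (degrees/s): [136.94, 136.94, 172.46, 172.46, 180, 180, 180].

INTERFACE

Orientations are given as a 3x3 rotation matrix whose columns are the frame's x, y, z axes.
In Python, from workcell import observe, snapshot, env, silhouettes gives the robot as it stands.
- The arm moves only by the shell command python3 -m handwheel 'ROWS' [OPENING] [FORCE]. ROWS is JSON, a list of rows, each a list of 2 entries, a list of its own where there are three numbers: the shift along the tool's x, y, z normalised to -1 to 1, where 1 is 0.04 m, then the turn about the tool's z normalised to -1 to 1, where 1 is 0.15 rad. A call has 1 to 12 rows; each row shifts and turns the pose as measured when the row begins, along the tool's axes as they then stand; what a row does not reach is not made up. A row lasts 1/8 s, in which the tool goes at most 62.5 mm and 10.7 degrees, less where a joint would pass 70% of its speed; a pose out of reach is approached as far as the arm can. A call with a number of a shift or a turn outside -1 to 1 is refused whole. A call with a gripper value outside its range is refused whole. OPENING is the opening, from 0 (shut) to 1 (fully open), set as the call begins (- or left out, the last holds). The fingers move at their own pace and stop on an object; FORCE is the grip in N (left out, the last holds). Time passes only in rows, so rows that do not move let the fingers close. It gives the time, the measured TCP pose, the force and the opening at its end, in the units of the state.
- observe(): the state, without advancing time (a new reading comes with each control period).
- snapshot(name): name is "side" or "top" or "wrist"; returns a dict with "pixels" (480x640x3 uint8, red, green, blue), "camera_matrix" (3x3 intrinsics, pixels), "camera_from_world" (4x4, takes a point from world to camera coordinates); the wrist camera has in their place "hand_eye" (4x4, takes a point from camera to tool coordinates, whose origin is the TCP and whose axes are the flange's). Camera axes: x right, y down, z forward; pixel columns grow to the right and rows downward; lengths in m; the calibration is good to about 2 mm. A picture is of the moment at which its call begins: read the wrist's pose just before it. There is no depth.
- env.close_job(): hands the job in, once; it reports no verdict.
Trained networks look in a picture, given as the dict that the camera call returned (one of the last four; its "shot" number tells which), for a name from the list of things; names that differ only in an ending like _2 or _b are one class to them, and where a whole thing is asked for, a point or a joint stands for the part that bears it (a point fixed in the world has none). Each returns a list of dicts, best first, with "conf" (0 to 1); they miss things now and then, are a little off and sometimes report something else, mostly with a low value. They report only what shows in the picture. A call takes as long as a camera call. They do not tell look-alikes from the thing itself.
- silhouettes(picture, target): "region" (480x640 bool, what is visible of it) and "centre" ([column, row] in pixels, amid what is visible of it).
The state is a dict: "time_s": time; "joint_positions": joint angles; "qvel": joint speeds; "tau": joint torques, N m; "tcp_pos": TCP position; "eef_rot": TCP orientation; "ft_force": force on the tool from outside, world axes, zero at the start; "ft_torque": the same for the moment, N m; "gripper_width": finger opening in m.
Only numpy, scipy, OpenCV 4.12 (cv2) and the standard library are available. Lean on these libraries where they do the work, as an engineer would, in place of code of your own. Each camera call takes 0.05 s, during which the arm holds its last target.

TASK

Lay the flow-cell cartridge on the aluminium stage plate, slide it ports end first between the rails under the clamp and push it gently home against the end stop. Then turn the clamp's torque lever clockwise (seen from above) until it clicks, stop right there and let go: short of the click the seal leaks, forcing the lever on past it cracks the cell. Leave the dishes, bottle and boxes around it where they are.

Things in the scene. Friction and masses are not known exactly. Their poses are not given: they have to be found in the camera images.
- cartridge: The flow-cell cartridge, loose: a pale flat bar 100 mm long (its x), 30 mm wide (y), 14 mm thick (z), about 90 g, with a long glass window on top and, near its +x end, two small round black ports side by side. Origin: centre of the underside. It starts lying flat on the bench to the right of the plate (-y side).
- ports (a point): Point on the cartridge's top face midway between the two ports: 32 mm from the cartridge's centre along its +x, 18 mm from the +x (ports) end.
- holder: The stage plate, fixed: aluminium, 160 mm (x) by 110 mm (y), 8 mm thick. Origin: centre of the underside; its x points the way the cartridge is slid in. The front half (-x) is an open flat apron. With the cartridge fully home its centre is at x = 10, y = 0 mm and its underside 8 mm up in this frame; about 35 mm of it then stick out in front of the rails.
- rail_mouth (a point): Middle of the mouth of the nest, on the plate's top, 6 mm in front of the plate's centre. From here two steel rails, 10 mm high, flare in over 14 mm (from about 41 to 33 mm apart inside) and then run straight, 33 mm apart, to the end stop.
- stop_face (a point): Centre of the end stop's face that the ports end of the cartridge meets, 60 mm from the plate's centre along the plate's x.
- endstop: The end stop: a steel bar 9 mm thick (x), 45 mm wide, 11 mm high, fixed on the plate at the inner end of the rails. Origin: centre of its underside.
- bridge: The clamp, fixed on the plate: an aluminium beam 30 mm (x) by 86 mm (y) by 14 mm across the rails on two posts 68 mm apart, top 45 mm above its origin, and below it the black clamp foot, 26 by 28 by 8 mm, that goes up and down 4 mm per radian of the spindle. Origin: on the spindle's vertical axis, about level with the plate's top, at x = 42 mm of the plate; the ports belong straight under it.
- lever: Click-type torque lever: hub, arm 10 mm wide and high, black grip 16 mm wide, 18 mm high, 48 mm long, from 62 to 110 mm from the axis. Origin: on the axis at its underside, 60 mm above the bench; x along the arm. It starts to the plate's +y or +x+y; being indexable, its direction does not tell the foot's height. Clockwise from above (to the plate's +x) tightens; 0.6 to 1.8 rad to the click.
- lever_grip (a point): Centre of the lever's grip, 86 mm from the spindle axis, about 69 mm above the bench. The load felt here while turning slowly: a steady drag of about 5 N, then, with the foot down, a climb over about 0.3 rad to 9 N, where the head clicks. Standing still, friction carries part of it: about 1 to 4.5 N in the drag, 6 to 8 N just before and at the click.
- clamp_top (a point): Centre of the top of the clamp beam, on the spindle axis. At the start the foot hangs 2 to 5.5 mm above where the cartridge's top will be, differently each time. Tightened to the click it presses the cartridge with about 85 N and stays; below 60 N the seal leaks, above 125 N the cell cracks.
- lever_hub (a point): Top of the lever's hub (30 mm across, 17 mm high), on the spindle axis. At the preset torque (0.8 Nm) it clicks: the arm gives way and the load falls to under half over the next 0.15 rad (13 mm at the grip). After that it is solid again and pushing on drives the spindle too tight. Let go, the arm springs back by itself and the spindle stays tight. Several grasps are allowed.
- dish_a: Petri dish, 58 mm across, 13 mm high, in front of the plate. Origin: centre of the underside.
- dish_b: Petri dish like the other, behind the plate on the right.
- oil: Small amber bottle, 32 mm across, 55 mm high, behind the cartridge.
- slide_box: Grey upright slide box, 82 by 32 mm, 88 mm high, at the right.
- tip_box: Open box of pipette tips, 122 by 82 mm, 57 mm high, behind on the left.
Things that resemble listed ones, but are neither listed nor needed, are in the scene too. Of the things like the cartridge, leave any that is yellow; of the rest the smaller one is meant.

How it is judged (in metres and radians):
On the way, in this order (a step that is already met when the one before it is completed fails the run):
1. the cartridge lies fully home in the nest, ports under the clamp foot, not yet clamped (horizontal distance between ports and bridge below 0.003 m and z of cartridge in the frame of holder between 0.006 and 0.0095 m and angle between the x axis of cartridge and the x axis of holder, either way round below 0.07 rad and angle between cartridge's own z axis and vertical below 0.05 rad and contact force between bridge and cartridge below 5 N), for 0.2 s.
2. the lever has been turned to its click: the foot presses the cartridge with over 60 N (contact force between bridge and cartridge above 60 N), for 0.2 s.
At the end, for the whole second after the job is handed in: The cartridge lies flat and straight (within 0.07 rad) in the nest, its ports within 3 mm of straight below the spindle axis, clamped by the foot with 60 to 125 N (the click gives about 85 N); lever let go and everything at rest (horizontal distance between ports and bridge below 0.003 m and z of cartridge in the frame of holder between 0.006 and 0.0095 m and angle between the x axis of cartridge and the x axis of holder, either way round below 0.07 rad and angle between cartridge's own z axis and vertical below 0.05 rad and contact force between bridge and cartridge between 60 and 125 N and linear speed of cartridge below 0.01 m/s and angular speed of lever below 0.05 rad/s); the robot touches nothing.
It fails at once if the clamp is forced past the click: the foot presses the cartridge with more than 125 N (contact force between bridge and cartridge above 125 N).
It fails at once if the cartridge is rammed into the end stop with more than 40 N (contact force between cartridge and endstop above 40 N).
It fails at once if a dish, the bottle or a box is shoved more than 20 mm (distance of any of dish_a, dish_b, oil, slide_box, tip_box from where it was at the start of the episode above 0.02 m).
It also fails if it takes over 72 s, if anything falls off the work surface, if the arm or the gripper's body presses on something with over 40 N, if the wrist force passes 120 N, or if a joint passes its speed limit or range.

## Working session

There is one attempt and no reset: what is moved stays moved. The work goes in short steps, Python scripts to look and compute and a shell command to move; the robot and the scene stay as the last step left them, time stands still between calls to the robot, and variables do not carry over. Pictures are saved under pics/ and viewed, and the job is handed in when it is done.

```bash
ls; mkdir -p pics
cat > h.py <<'E'
import numpy as np, cv2, json
from workcell import observe, snapshot, env, silhouettes
def save(p,name): cv2.imwrite('pics/'+name, cv2.cvtColor(p['pixels'],cv2.COLOR_RGB2BGR))
E
python3 - <<'E'
from h import *
import pickle
o=observe(); print(o)
for n in ('top','side','wrist'):
    o=observe();p=snapshot(n); save(p,n+'0.png'); pickle.dump((o,p),open(n+'0.pkl','wb'))
    print(n,{k:np.round(v,4).tolist() for k,v in p.items() if k not in('pixels','shot')})
E
```

```text
pics
{'time_s': 0.0, 'joint_positions': array([60.56780757, 22.01594803,  0.93963841, 78.56236502, -0.36042943,
       79.53890252, -2.66327768]), 'qvel': array([ 0.07963115, -0.03577105,  0.08397146, -0.00414466, -0.08074173,
       -0.0235967 ,  0.0441877 ]), 'tau': array([-1.00012080e-04, -6.27608013e+01,  8.43811277e-01, -3.71826017e+01,
        1.63354282e-02,  1.43224531e-02, -3.01457862e-05]), 'tcp_pos': array([ 0.27207837, -0.56207579,  0.22036319]), 'eef_rot': array([[ 9.00078295e-01,  4.35727227e-01, -9.20072285e-04],
       [ 4.35728195e-01, -9.00076554e-01,  1.77114251e-03],
       [-5.64004793e-05, -1.99506836e-03, -9.99998008e-01]]), 'ft_force': array([ 0.19662526,  0.82990494, -0.47994017]), 'ft_torque': array([0.01125047, 0.0036826 , 0.03218907]), 'gripper_width': 0.08530860961342103}
top {'camera_matrix': [[602.8213, 0.0, 316.403], [0.0, 602.8213, 236.8893], [0.0, 0.0, 1.0]], 'camera_from_world': [[0.0151, -0.9999, 0.0066, -0.0108], [-0.9977, -0.0155, -0.0665, 0.5479], [0.0666, -0.0056, -0.9978, 1.1866], [0.0, 0.0, 0.0, 1.0]]}
side {'camera_matrix': [[469.5535, 0.0, 312.2529], [0.0, 469.5535, 229.2179], [0.0, 0.0, 1.0]], 'camera_from_world': [[-0.75, -0.6611, -0.0215, 0.3941], [-0.3458, 0.4196, -0.8392, 0.2621], [0.5638, -0.622, -0.5433, 0.9057], [0.0, 0.0, 0.0, 1.0]]}
wrist {'camera_matrix': [[358.6723, 0.0, 316.7576], [0.0, 358.6723, 234.5087], [0.0, 0.0, 1.0]], 'hand_eye': [[0.0004, -0.9623, -0.2721, 0.0688], [1.0, 0.0004, 0.0002, -0.0001], [-0.0001, -0.2721, 0.9623, -0.1532], [0.0, 0.0, 0.0, 1.0]]}
```

View pics/top0.png

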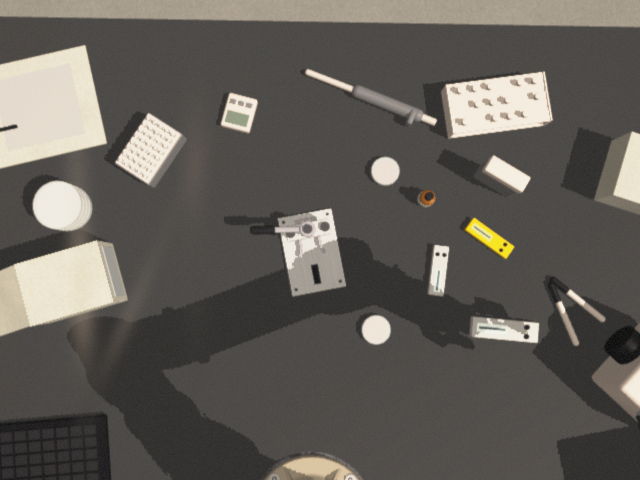

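View pics/side0.png

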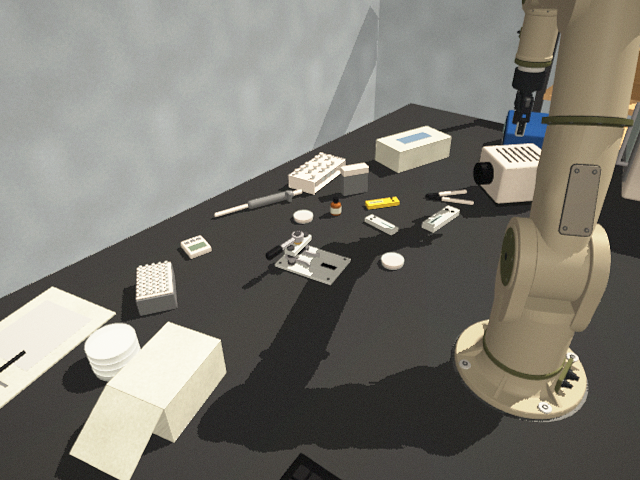

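View pics/wrist0.png

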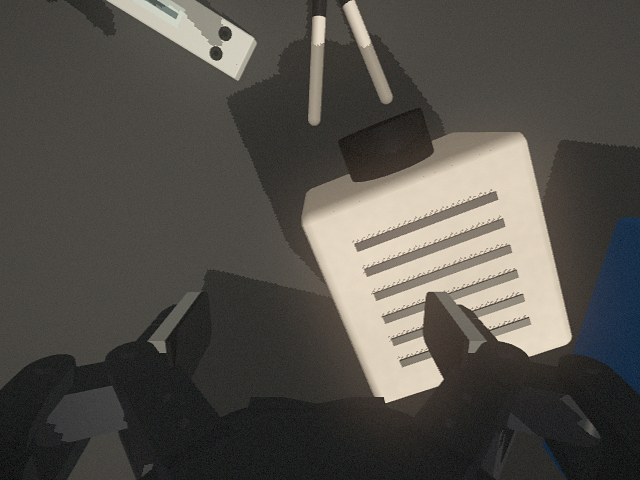

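```bash
cat > crop.py <<'E'
import sys,cv2
a,b,x0,y0,x1,y1,s=sys.argv[1],sys.argv[2],*map(float,sys.argv[3:])
i=cv2.imread('pics/'+a)[int(y0):int(y1),int(x0):int(x1)]
cv2.imwrite('pics/'+b,cv2.resize(i,None,fx=s,fy=s,interpolation=cv2.INTER_CUBIC))
E
python3 crop.py top0.png top0c.png 410 200 560 350 4
python3 crop.py top0.png top0p.png 240 190 360 310 5
python3 - <<'E'
from h import *
p=snapshot('top'); q=snapshot('side')
for n in ['cartridge','holder','lever','lever_grip','lever_hub','bridge','dish_a','oil','slide_box','endstop']:
    for nm,im in (('top',p),('side',q)):
        try:
            print(n,nm,[(round(d['conf'],2),np.round(d['centre'],1).tolist(),int(d['region'].sum())) for d in silhouettes(im,n)][:4])
        except Exception as e: print(n,nm,e)
E
```

```text
cartridge top [(0.92, [435.8, 268.1], 807), (0.78, [488.7, 240.0], 840), (0.74, [500.9, 326.5], 1377)]
cartridge side [(0.86, [437.4, 220.0], 535), (0.85, [380.9, 224.8], 338), (0.74, [378.7, 204.9], 295), (0.35, [288.5, 246.0], 319)]
holder top [(0.74, [312.2, 256.0], 3527)]
holder side [(0.74, [316.1, 268.2], 1593)]
lever top [(0.63, [288.7, 232.1], 598)]
lever side [(0.63, [288.4, 246.9], 331)]
lever_grip top [(0.58, [286.7, 229.7], 560)]
lever_grip side [(0.83, [280.9, 245.7], 349)]
lever_hub top [(0.67, [290.6, 226.1], 553)]
lever_hub side [(0.55, [286.5, 244.0], 320)]
bridge top [(0.77, [300.1, 227.5], 942), (0.38, [288.1, 232.5], 572)]
bridge side [(0.64, [295.9, 247.5], 732), (0.36, [380.1, 226.3], 274)]
dish_a top [(0.91, [384.3, 169.7], 618), (0.65, [375.8, 326.3], 697)]
dish_a side [(0.7, [395.0, 263.9], 302), (0.51, [301.6, 220.5], 233)]
oil top [(0.63, [424.2, 197.7], 223), (0.15, [309.8, 257.3], 3631)]
oil side [(0.48, [335.0, 207.5], 199)]
slide_box top [(0.62, [501.6, 176.1], 1433)]
slide_box side [(0.72, [355.2, 180.8], 787)]
endstop top [(0.54, [306.7, 221.5], 68)]
endstop side []
```

View pics/top0c.png

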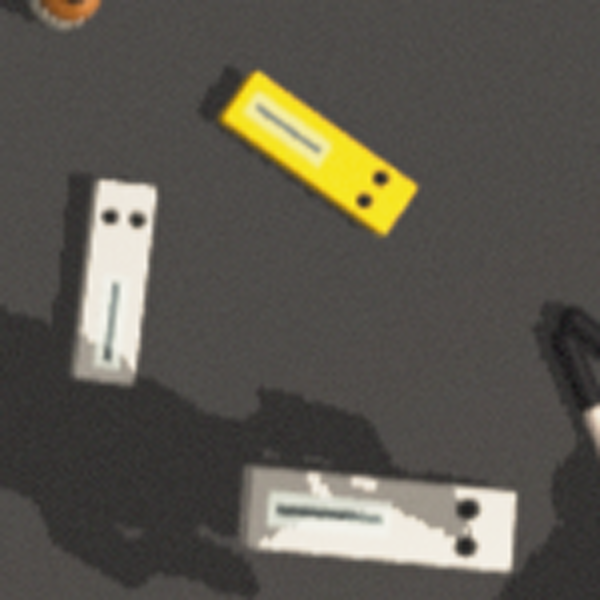

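View pics/top0p.png

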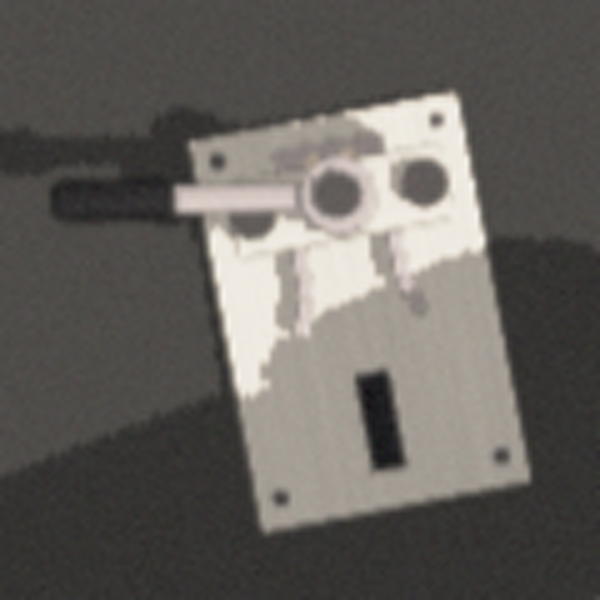

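The lookalikes in the top view are a pale bar at (439,270), about 50 px long, a yellow one at (489,238) and a larger pale one at (505,329). The crop confirms the one meant is the small pale bar at (439,270): it isn't yellow, and 50 px is about 100 mm. Its ports point away from the robot. The plate is at (312,253), with the lever pointing left, toward its +y side.

```bash
cat >> h.py <<'E'
def ray(p,uv,o=None):
    K=p['camera_matrix']; d=np.linalg.inv(K)@np.array([uv[0],uv[1],1.])
    if 'camera_from_world' in p: T=np.linalg.inv(p['camera_from_world'])
    else:
        W=np.eye(4);W[:3,:3]=o['eef_rot'];W[:3,3]=o['tcp_pos'];T=W@p['hand_eye']
    return T[:3,3],T[:3,:3]@d
def atz(p,uv,z,o=None):
    c,d=ray(p,uv,o); return c+d*(z-c[2])/d[2]
def tri(rs):
    A=np.zeros((3,3));b=np.zeros(3)
    for c,d in rs:
        d=d/np.linalg.norm(d);M=np.eye(3)-np.outer(d,d);A+=M;b+=M@c
    x=np.linalg.solve(A,b); return x,[np.linalg.norm((np.eye(3)-np.outer(d,d)/(d@d))@(x-c)) for c,d in rs]
def proj(p,X,o=None):
    if 'camera_from_world' in p: T=p['camera_from_world']
    else:
        W=np.eye(4);W[:3,:3]=o['eef_rot'];W[:3,3]=o['tcp_pos'];T=np.linalg.inv(W@p['hand_eye'])
    c=T[:3,:3]@X+T[:3,3]; v=p['camera_matrix']@c; return v[:2]/v[2]
E
python3 - <<'E'
from h import *
import pickle
_,p=pickle.load(open('top0.pkl','rb')); _,q=pickle.load(open('side0.pkl','rb'))
def rect(c,z,n):
    P=np.array([atz(p,u,z) for u in c]); print(n,'ctr',P.mean(0).round(4),'sides',np.linalg.norm(P-np.roll(P,-1,0),axis=1).round(4))
    x=(P[0]+P[1]-P[2]-P[3])[:2]; print('  yaw',np.degrees(np.arctan2(x[1],x[0])).round(2))
f=lambda l,s,a,b:[((x+.5)/s+a-.5,(y+.5)/s+b-.5) for x,y in l]
rect(f([(190,143),(460,93),(530,482),(264,533)],5,240,190),.008,'plate')
rect(f([(97,180),(157,186),(134,385),(73,378)],4,410,200),.014,'cart')
print('hub',atz(p,f([(337,194)],5,240,190)[0],.077),'gripend',atz(p,f([(52,200)],5,240,190)[0],.07))
print('cart side/top centre',tri([ray(p,(438.7,270)),ray(q,(380.9,224.8))]))
for n,u in dict(dishA=(375.8,328),dishB=(385,170),oil=(427,197),box=(505,173)).items(): print(n,atz(p,u,.012))
E
python3 crop.py side0.png side0c.png 250 190 420 290 4.5
```

```text
plate ctr [0.5181 0.0063 0.008 ] sides [0.111  0.1593 0.1085 0.1597]
  yaw 11.36
cart ctr [ 0.4854 -0.2477  0.014 ] sides [0.0302 0.1002 0.0306 0.0998]
  yaw -6.67
hub [0.55996542 0.01602144 0.077     ] gripend [0.55652697 0.12506525 0.07      ]
cart side/top centre (array([ 0.48598168, -0.25065632,  0.00163623]), [np.float64(0.00017421632013802513), np.float64(0.0001742163201379604)])
dishA [ 0.3685046  -0.12342355  0.012     ]
dishB [ 0.68632897 -0.13936792  0.012     ]
oil [ 0.63262683 -0.22469611  0.012     ]
box [ 0.68414386 -0.38288955  0.012     ]
```

View pics/side0c.png

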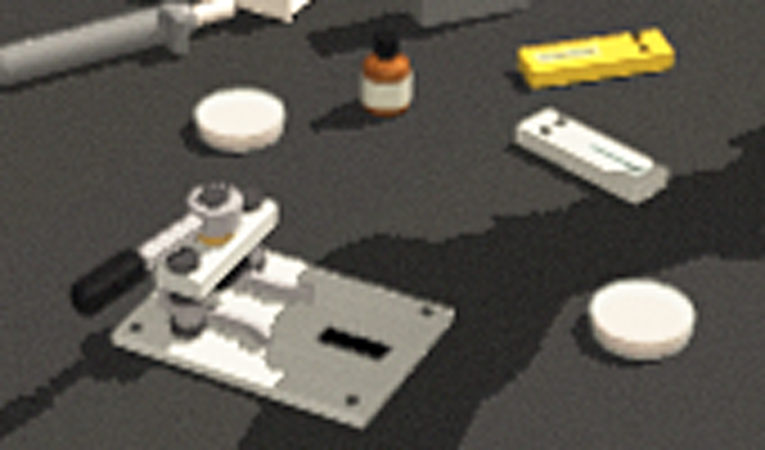

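```bash
python3 -m handwheel '[[[0,0,0],0.75],[[0,0,0],0.75],[[0,0,0],0.75],[[0,0,0],0.75],[[0,0,0],0.75]]' 0.6 40; python3 -m handwheel '[[[0.2,-0.6,0.2],0],[[0.355,-0.85,0.3],0],[[0.355,-0.85,0.3],0],[[0.355,-0.85,0.3],0],[[0.355,-0.85,0.3],0],[[0.355,-0.85,0.3],0],[[0.355,-0.85,0.3],0],[[0.355,-0.85,0.3],0],[[0.355,-0.85,0.3],0]]'
python3 - <<'E'
from h import *
import pickle
p=snapshot('wrist');o=observe(); save(p,'w1.png'); pickle.dump((o,p),open('w1.pkl','wb'));print(o['tcp_pos'],o['joint_positions'],np.degrees(np.arctan2(o['eef_rot'][1,0],o['eef_rot'][0,0])))
E
```

```text
time_s: 1.88
tcp_pos: [0.2723, -0.5626, 0.2214]
eef_rot: [[0.992, -0.129, 0.0], [-0.129, -0.992, 0.0], [0.0, -0.0, -1.0]]
ft_force: [-0.2, -0.9, -1.1]
gripper_width: 0.0513
time_s: 3.0
tcp_pos: [0.435, -0.2811, 0.1155]
eef_rot: [[0.991, -0.137, 0.002], [-0.137, -0.991, -0.005], [0.003, 0.005, -1.0]]
ft_force: [-0.0, -0.6, 0.3]
gripper_width: 0.051
[ 0.43743813 -0.2749028   0.11384921] [ 33.20075354  13.52491294  -5.29344342 103.81338507   1.41143095
  62.5918174  -70.10620263] -7.512501667357452
```

View pics/w1.png

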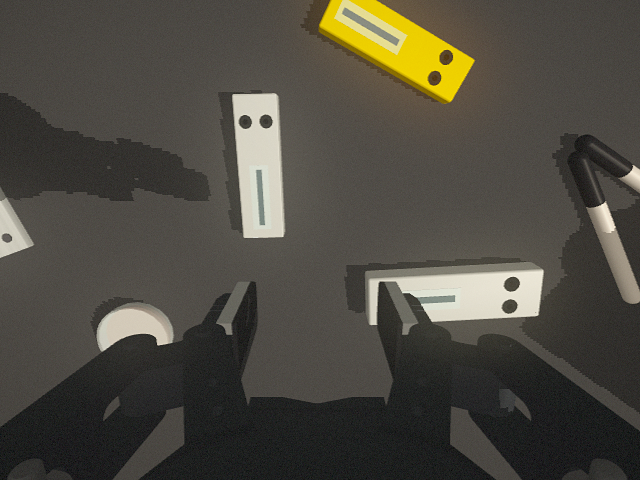

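```bash
python3 crop.py w1.png w1c.png 220 80 300 250 4
python3 - <<'E'
from h import *
import pickle
o,p=pickle.load(open('w1.pkl','rb'))
P=np.array([atz(p,u,.014,o) for u in [(233,94),(277,94),(284,236.5),(243,237.5)]]); print(P.round(4),P.mean(0),np.linalg.norm(P-np.roll(P,-1,0),axis=1))
x=(P[0]+P[1]-P[2]-P[3])[:2]; print('  yaw',np.degrees(np.arctan2(x[1],x[0])).round(2))
_,t=pickle.load(open('top0.pkl','rb'))
# ports midpoint two views for height
print(tri([ray(p,(255.5,121.5),o),ray(t,((124+.5)/4+409.5,(217.5)/4+199.5))]))
print('window end',tri([ray(p,(262,225),o),ray(t,((107.5)/4+409.5,(360)/4+199.5))]))
E
```

```text
[[ 0.5376 -0.2325  0.014 ]
 [ 0.5339 -0.2613  0.014 ]
 [ 0.4365 -0.2507  0.014 ]
 [ 0.4397 -0.2208  0.014 ]] [ 0.48692321 -0.24133547  0.014     ] [0.02905439 0.09792958 0.03014728 0.09866237]
  yaw -6.52
(array([ 0.51731663, -0.24749673,  0.03518581]), [np.float64(0.00019893349203662026), np.float64(0.00019893349203678506)])
window end (array([ 0.44865898, -0.23973882,  0.02803024]), [np.float64(0.0019525358136592635), np.float64(0.0019525358136592709)])
```

View pics/w1c.png

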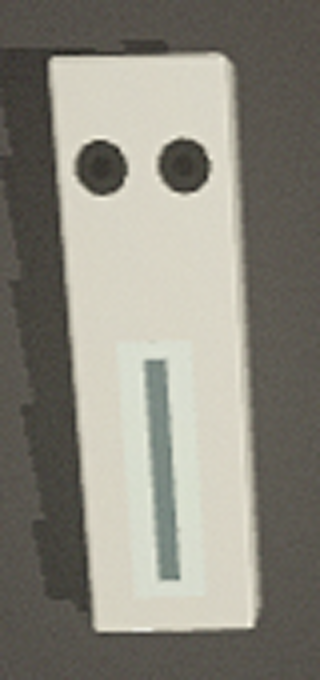

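```bash
python3 -m handwheel '[[[0.13,-0.4,0.4],-0.1],[[0.13,-0.4,0.4],0],[[0,0,0],0]]'
python3 - <<'E'
from h import *
import pickle
o=observe();p=snapshot('wrist'); save(p,'w2.png'); pickle.dump((o,p),open('w2.pkl','wb'));print(o['tcp_pos'],np.abs(o['qvel']).max(),np.degrees(np.arctan2(o['eef_rot'][1,0],o['eef_rot'][0,0])))
E
```

```text
time_s: 3.42
tcp_pos: [0.453, -0.2423, 0.0814]
eef_rot: [[0.994, -0.112, 0.002], [-0.112, -0.994, -0.001], [0.003, 0.001, -1.0]]
ft_force: [-0.7, -0.4, 0.6]
gripper_width: 0.0515
[ 0.45298139 -0.24233574  0.08135818] 1.4002151555615956 -6.424566117615745
```

View pics/w2.png

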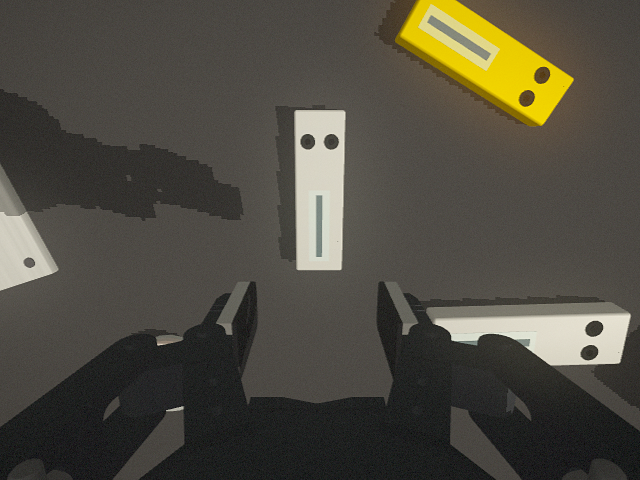

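Run:
```python
from h import *
import pickle
o,p=pickle.load(open('w2.pkl','rb'))
P=np.array([atz(p,u,.014,o) for u in [(295,110),(345,110),(341.5,269.5),(296.5,269.5)]]); print(P.mean(0),np.linalg.norm(P-np.roll(P,-1,0),axis=1))
x=(P[0]+P[1]-P[2]-P[3])[:2]; print('  yaw',np.degrees(np.arctan2(x[1],x[0])).round(2))
c=P.mean(0); d=x/np.linalg.norm(x); g=c[:2]-.033*d
print('grasp',g,'local delta',o['eef_rot'].T@(np.r_[g,.013]-o['tcp_pos']))
_,t=pickle.load(open('top0.pkl','rb'));_,s=pickle.load(open('side0.pkl','rb'))
print('ports',tri([ray(p,(319.5,142),o),ray(t,((124+.5)/4+409.5,(217.5)/4+199.5)),ray(s,(249.5+555.5/4.5,189.5+125/4.5))]))
# wrist two places corner
o1,p1=pickle.load(open('w1.pkl','rb')); o1['tcp_pos']=np.array([.435,-.2811,.1155]); 
R=np.array([[.991,-.137,.002],[-.137,-.991,-.005],[.003,.005,-1]]);o1['eef_rot']=R
for a,b in [((295,110),(233,94)),((345,110),(277,94)),((341.5,269.5),(284,236.5)),((296.5,269.5),(243,237.5))]:
  print(tri([ray(p,a,o),ray(p1,b,o1)]), tri([ray(p,a,o)]+[]) if 0 else '')
```

```text
[ 0.48487114 -0.24778178  0.014     ] [0.02912433 0.09919218 0.02956608 0.09917988]
  yaw -6.64
grasp [ 0.45209264 -0.24396468] local delta [-0.00087804  0.00164775  0.06835787]
ports (array([ 0.51663155, -0.25186197,  0.01436932]), [np.float64(0.0007337806191074981), np.float64(0.001352922613445574), np.float64(0.0011111546085931139)])
(array([ 0.53593346, -0.23896649,  0.01199354]), [np.float64(4.825168890819529e-05), np.float64(4.825168890819452e-05)]) 
(array([ 0.53240302, -0.26815899,  0.01066167]), [np.float64(0.0002982717642406258), np.float64(0.0002982717642406578)]) 
(array([ 0.43325866, -0.2568209 ,  0.01212452]), [np.float64(4.714510924909996e-05), np.float64(4.714510924912556e-05)]) 
(array([ 0.4377141 , -0.22742147,  0.01547904]), [np.float64(0.00013228702913047264), np.float64(0.00013228702913039352)])
```

```bash
python3 -m handwheel '[[[0,0.04,0.6],0],[[-0.02,0,0.6],0],[[0,0,0.4],0],[[0,0,0],0]]'
```

```text
time_s: 3.98
tcp_pos: [0.4531, -0.2514, 0.0205]
eef_rot: [[0.993, -0.119, 0.008], [-0.119, -0.993, -0.007], [0.009, 0.006, -1.0]]
ft_force: [0.1, -0.5, 0.3]
gripper_width: 0.0513
```

```bash
python3 -m handwheel '[[[0,-0.19,0.1],-0.05],[[0,0,0.1],0],[[0,0,0],0]]'
```

```text
time_s: 4.35
tcp_pos: [0.4555, -0.2443, 0.014]
eef_rot: [[0.994, -0.111, 0.011], [-0.111, -0.994, -0.009], [0.012, 0.007, -1.0]]
ft_force: [0.7, 0.1, -0.0]
gripper_width: 0.0514
```

```bash
python3 -m handwheel '[[[-0.12,0,0.06],0],[[0,0,0],0]]'; python3 -m handwheel '[[[0,0,0],0],[[0,0,0],0],[[0,0,0],0],[[0,0,0],0],[[0,0,0],0]]' 0.2 40
```

```text
time_s: 4.6
tcp_pos: [0.4506, -0.2439, 0.0118]
eef_rot: [[0.994, -0.111, 0.012], [-0.111, -0.994, -0.009], [0.013, 0.008, -1.0]]
ft_force: [0.7, -0.7, 0.1]
gripper_width: 0.051
time_s: 5.22
tcp_pos: [0.4508, -0.2441, 0.0121]
eef_rot: [[0.994, -0.111, 0.012], [-0.111, -0.994, -0.009], [0.013, 0.008, -1.0]]
ft_force: [-0.4, -0.1, -0.2]
gripper_width: 0.017
```

```bash
python3 - <<'E'
from h import *
import pickle
o=observe();p=snapshot('wrist'); save(p,'w3.png'); pickle.dump((o,p),open('w3.pkl','wb'))
q=snapshot('side');save(q,'s3.png')
E
python3 crop.py s3.png s3c.png 330 170 480 290 5
```

```text
(no output)
```

View pics/w3.png

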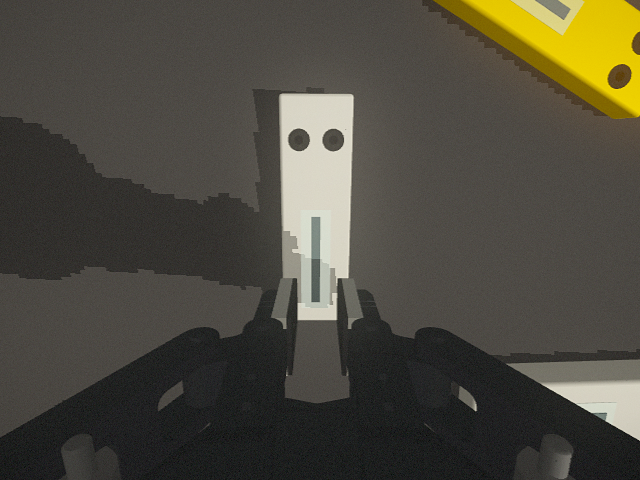

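View pics/s3c.png

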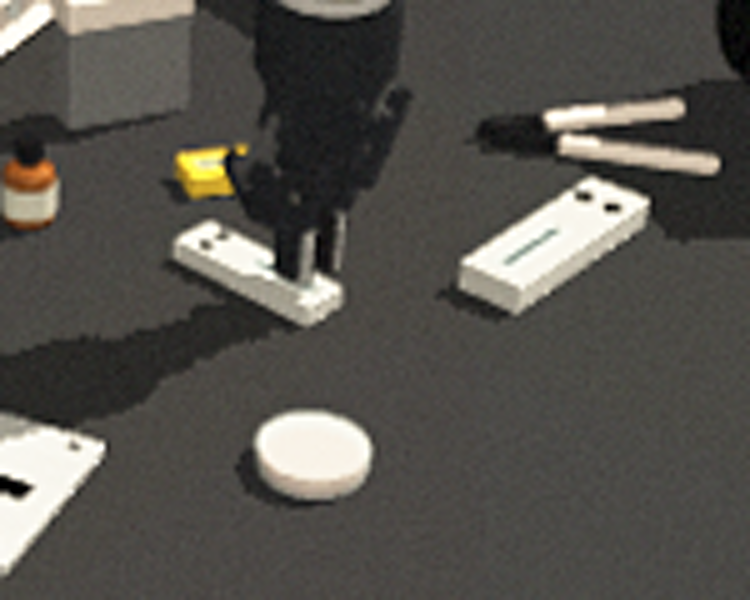

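The gripper closed to 17 mm above the bar without touching it: w3 shows the pads over the bar's rear end, near (317,300). So the fingertips sit farther back than I assumed. I'll reopen and feel downward.

```bash
python3 -m handwheel '[[[0,0,-0.05],0],[[0,0,0],0],[[0,0,0],0]]' 0.6 40;  python3 -m handwheel '[[[0,0,0.2],0],[[0,0,0.1],0],[[0,0,0],0]]'
python3 - <<'E'
from h import *
import pickle
o=observe();p=snapshot('wrist'); save(p,'w4.png'); pickle.dump((o,p),open('w4.pkl','wb'))
q=snapshot('side');save(q,'s4.png')
E
python3 crop.py s4.png s4c.png 330 170 480 290 5
```

```text
time_s: 5.7
tcp_pos: [0.4508, -0.2441, 0.0143]
eef_rot: [[0.994, -0.111, 0.012], [-0.111, -0.994, -0.009], [0.013, 0.008, -1.0]]
ft_force: [-0.4, 0.3, 0.4]
gripper_width: 0.0513
time_s: 6.08
tcp_pos: [0.4507, -0.2441, 0.0011]
eef_rot: [[0.994, -0.111, 0.012], [-0.111, -0.994, -0.009], [0.013, 0.008, -1.0]]
ft_force: [0.2, 0.4, -0.7]
gripper_width: 0.0512
```

View pics/w4.png

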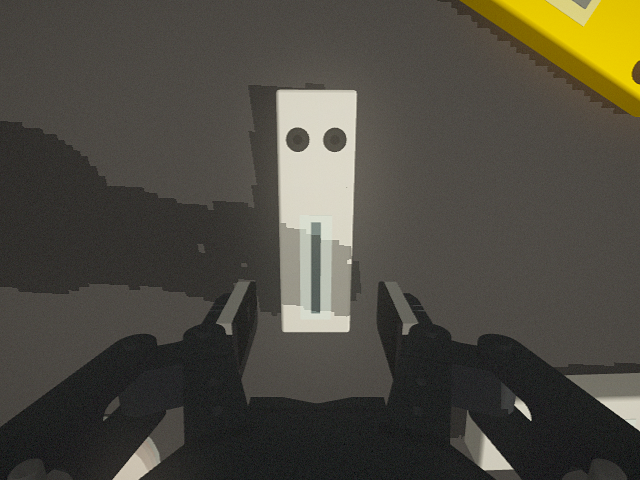

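View pics/s4c.png

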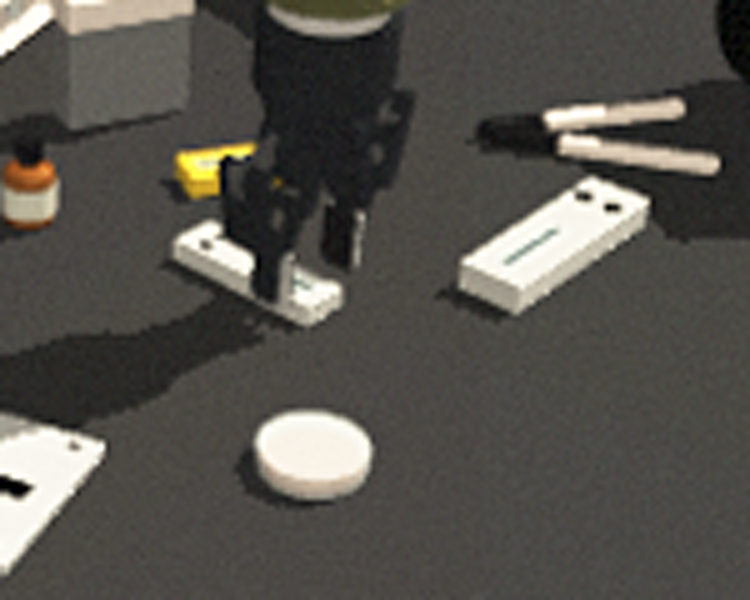

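Run:
```python
from h import *
import pickle
o,p=pickle.load(open('w4.pkl','rb'));_,s=pickle.load(open('side0.pkl','rb'))
for b in [(387,230),(388,231),(385,230)]:
  X,e=tri([ray(p,(253,283),o),ray(s,b)]);print(X,e,o['eef_rot'].T@(X-o['tcp_pos']))
```

```text
[ 0.45444116 -0.22118162  0.01082514] [np.float64(0.006617817300959596), np.float64(0.006617817300959423)] [ 0.00133019 -0.02308801 -0.00989561]
[ 0.45239513 -0.2212309   0.00818828] [np.float64(0.007790926005466711), np.float64(0.0077909260054666715)] [-0.00073122 -0.02283237 -0.00728277]
[ 0.45680097 -0.21970896  0.0109932 ] [np.float64(0.003919831235503432), np.float64(0.003919831235503417)] [ 0.00351411 -0.02481211 -0.01004918]
```

```bash
python3 -m handwheel '[[[0,0,0.12],0],[[0,0,0],0]]';python3 -m handwheel '[[[0,0,0.04],0],[[0,0,0],0]]'
```

```text
time_s: 6.42
tcp_pos: [0.4511, -0.2443, -0.0035]
eef_rot: [[0.994, -0.111, 0.013], [-0.111, -0.994, -0.01], [0.014, 0.008, -1.0]]
ft_force: [0.9, -0.2, 0.2]
gripper_width: 0.0512
time_s: 6.68
tcp_pos: [0.4512, -0.2444, -0.0051]
eef_rot: [[0.994, -0.111, 0.013], [-0.111, -0.994, -0.01], [0.014, 0.008, -1.0]]
ft_force: [0.1, 0.0, 0.3]
gripper_width: 0.0509
```

```bash
python3 -m handwheel '[[[0,0,0],0],[[0,0,0],0],[[0,0,0],0],[[0,0,0],0]]' 0.25 40
```

```text
time_s: 7.18
tcp_pos: [0.4514, -0.2444, -0.0048]
eef_rot: [[0.994, -0.111, 0.013], [-0.111, -0.994, -0.01], [0.014, 0.008, -1.0]]
ft_force: [-0.1, -0.3, 1.1]
gripper_width: 0.0289
```

```bash
python3 -m handwheel '[[[0,0,-0.5],0],[[0,0,-0.5],0],[[0,0,0],0]]'
python3 - <<'E'
from h import *
import pickle
o=observe();p=snapshot('wrist'); save(p,'w5.png'); pickle.dump((o,p),open('w5.pkl','wb'))
q=snapshot('side');save(q,'s5.png')
E
python3 crop.py s5.png s5c.png 330 170 480 290 5
```

```text
time_s: 7.55
tcp_pos: [0.4499, -0.2436, 0.035]
eef_rot: [[0.994, -0.111, 0.011], [-0.111, -0.994, -0.009], [0.012, 0.007, -1.0]]
ft_force: [0.4, 0.2, -2.3]
gripper_width: 0.0289
```

View pics/w5.png

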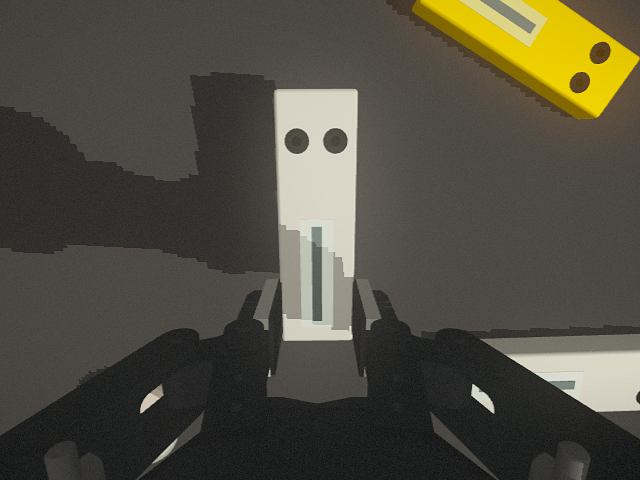

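View pics/s5c.png

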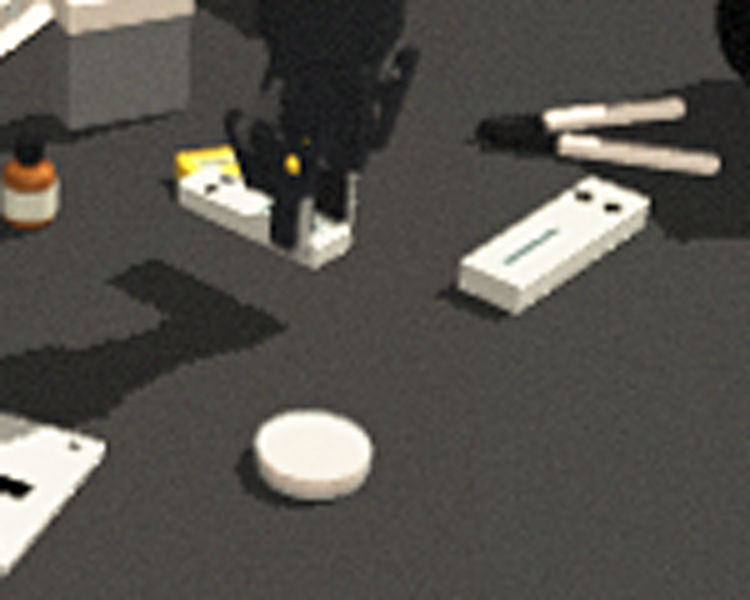

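The cartridge is held: width 28.9 mm, level, lifted clear of its shadow. Next I'll carry it to above the apron.

```bash
python3 -m handwheel '[[[0,0,-0.4],-0.5],[[0,0,-0.4],-0.5],[[0,0,-0.3],-0.5],[[0.1,-0.5,0],-0.5],[[0.12,-0.8,0],0],[[0.12,-0.8,0],0],[[0.12,-0.8,0],0],[[0.12,-0.8,0],0],[[0.12,-0.8,0],0],[[0.1,-0.6,0],0],[[0,-0.2,0],0],[[0,0,0],0]]'
python3 - <<'E'
from h import *
import pickle
o=observe();p=snapshot('wrist'); save(p,'w6.png'); pickle.dump((o,p),open('w6.pkl','wb'))
print(o['tcp_pos'],np.degrees(np.arctan2(o['eef_rot'][1,0],o['eef_rot'][0,0])),np.abs(o['qvel']).max())
E
```

```text
time_s: 9.15
tcp_pos: [0.428, -0.0112, 0.0635]
eef_rot: [[0.977, 0.213, -0.012], [0.213, -0.977, 0.001], [-0.012, -0.003, -1.0]]
ft_force: [-0.2, 0.2, -0.3]
gripper_width: 0.0287
[ 0.42804624 -0.01121759  0.06346536] 12.290384805151445 0.3951274056243934
```

View pics/w6.png

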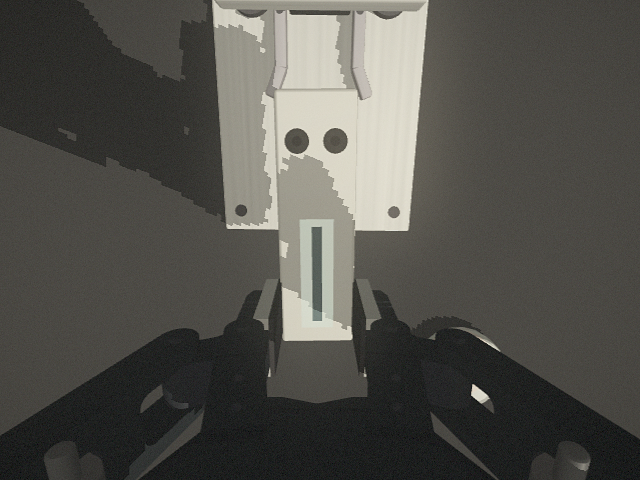

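```bash
python3 crop.py w6.png w6c.png 200 0 440 240 3.3
python3 - <<'E'
from h import *
import pickle
o,p=pickle.load(open('w6.pkl','rb'))
A=[atz(p,u,.008,o) for u in [(226,230),(408,231),(213.5,0),(427.5,0)]]
nx=(A[2]-A[0])/np.linalg.norm(A[2]-A[0]);mx=(A[3]-A[1])/np.linalg.norm(A[3]-A[1])
print(np.array(A).round(4),'yawL',np.degrees(np.arctan2(nx[1],nx[0])),'yawR',np.degrees(np.arctan2(mx[1],mx[0])),'width',np.linalg.norm(A[1]-A[0]))
e=A[0]-A[1];yaw=np.degrees(np.arctan2(e[1],e[0]))-90;print('yaw near edge',yaw)
m=(A[0]+A[1])/2;t=np.radians(11.4);print('plate ctr',m+.08*np.array([np.cos(t),np.sin(t),0]))
zt=o['tcp_pos'][2]+.0188
C=np.array([atz(p,u,zt,o) for u in [(275,90),(358,90),(353.5,339),(283,340)]]);c=C.mean(0);x=(C[0]+C[1]-C[2]-C[3])
print('cart',c,np.linalg.norm(C-np.roll(C,-1,0),axis=1),'yaw',np.degrees(np.arctan2(x[1],x[0])),'tool',o['eef_rot'].T@(c-o['tcp_pos']))
for u in [(285.5,15),(285.5,65),(274,95),(354,15),(355,65),(362.5,97)]:print(u,atz(p,u,.018,o).round(4))
E
```

```text
[[ 0.428   0.0449  0.008 ]
 [ 0.4508 -0.0623  0.008 ]
 [ 0.5468  0.0684  0.008 ]
 [ 0.5698 -0.0375  0.008 ]] yawL 11.197498651132001 yawR 11.790747599744721 width 0.10961032089027312
yaw near edge 12.036056136336981
plate ctr [0.5178349  0.00710156 0.008     ]
cart [ 0.46129009 -0.00432932  0.08226536] [0.02880126 0.09855918 0.02997351 0.09910757] yaw 12.72597801777831 tool [ 0.03372279  0.00028282 -0.01920247]
(285.5, 15) [0.5455 0.0301 0.018 ]
(285.5, 65) [0.5236 0.0259 0.018 ]
(274, 95) [0.5084 0.029  0.018 ]
(354, 15) [ 0.5526 -0.0025  0.018 ]
(355, 65) [ 0.5311 -0.0084  0.018 ]
(362.5, 97) [ 0.5172 -0.0158  0.018 ]
```

View pics/w6c.png

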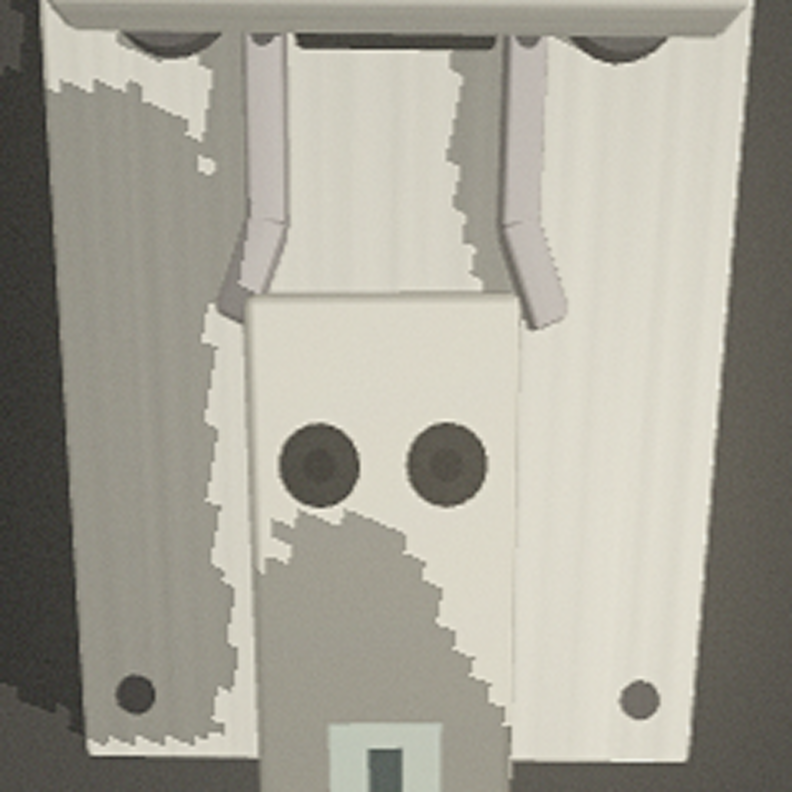

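```bash
python3 -m handwheel '[[[0,0,0.4],0.12],[[0,0,0.45],0],[[0,0,0.3],0],[[0,0,0],0]]'
```

```text
time_s: 9.7
tcp_pos: [0.428, -0.0159, 0.0159]
eef_rot: [[0.982, 0.188, -0.012], [0.188, -0.982, -0.0], [-0.012, -0.002, -1.0]]
ft_force: [0.4, -0.0, -0.8]
gripper_width: 0.0287
```

```bash
python3 -m handwheel '[[[0,-0.11,0],-0.04],[[0,0,0.15],0],[[0,0,0],0]]'
python3 - <<'E'
from h import *
import pickle
o=observe();p=snapshot('wrist'); save(p,'w7.png'); pickle.dump((o,p),open('w7.pkl','wb'))
print(o['tcp_pos'],np.degrees(np.arctan2(o['eef_rot'][1,0],o['eef_rot'][0,0])),np.abs(o['qvel']).max())
E
python3 crop.py w7.png w7c.png 200 0 440 240 3.3
```

```text
time_s: 10.07
tcp_pos: [0.428, -0.0117, 0.0107]
eef_rot: [[0.981, 0.194, -0.01], [0.194, -0.981, -0.001], [-0.01, -0.001, -1.0]]
ft_force: [-0.0, -0.3, -0.3]
gripper_width: 0.0285
[ 0.42801915 -0.01167294  0.01068851] 11.17490656487529 0.6225005670623118
```

View pics/w7c.png

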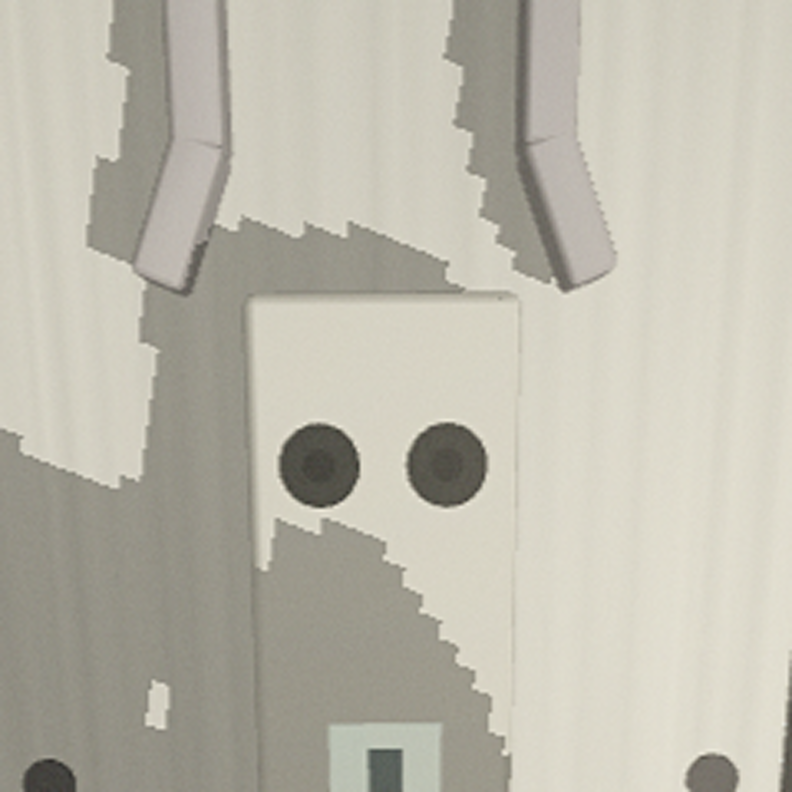

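```bash
python3 -m handwheel '[[[0,-0.025,0.09],-0.05],[[0,0,0],0]]'; python3 -m handwheel '[[[0.2,0,0],0],[[0.25,0,0],0],[[0,0,0],0]]';  python3 - <<'E'
from h import *
import pickle
o=observe();p=snapshot('wrist'); save(p,'w8.png'); pickle.dump((o,p),open('w8.pkl','wb'))
print(o['tcp_pos'],np.degrees(np.arctan2(o['eef_rot'][1,0],o['eef_rot'][0,0])),np.abs(o['qvel']).max())
E
python3 crop.py w8.png w8c.png 200 0 440 240 3.3
```

```text
time_s: 10.38
tcp_pos: [0.4282, -0.0105, 0.0074]
eef_rot: [[0.979, 0.202, -0.009], [0.202, -0.979, -0.001], [-0.009, -0.001, -1.0]]
ft_force: [-0.2, -0.0, -1.1]
gripper_width: 0.0289
time_s: 10.75
tcp_pos: [0.4478, -0.0066, 0.0075]
eef_rot: [[0.979, 0.202, -0.008], [0.202, -0.979, -0.001], [-0.008, -0.001, -1.0]]
ft_force: [-0.5, 0.5, -1.4]
gripper_width: 0.0289
[ 0.44784935 -0.00656999  0.00747249] 11.644240583588019 0.6678896629215393
```

View pics/w8c.png

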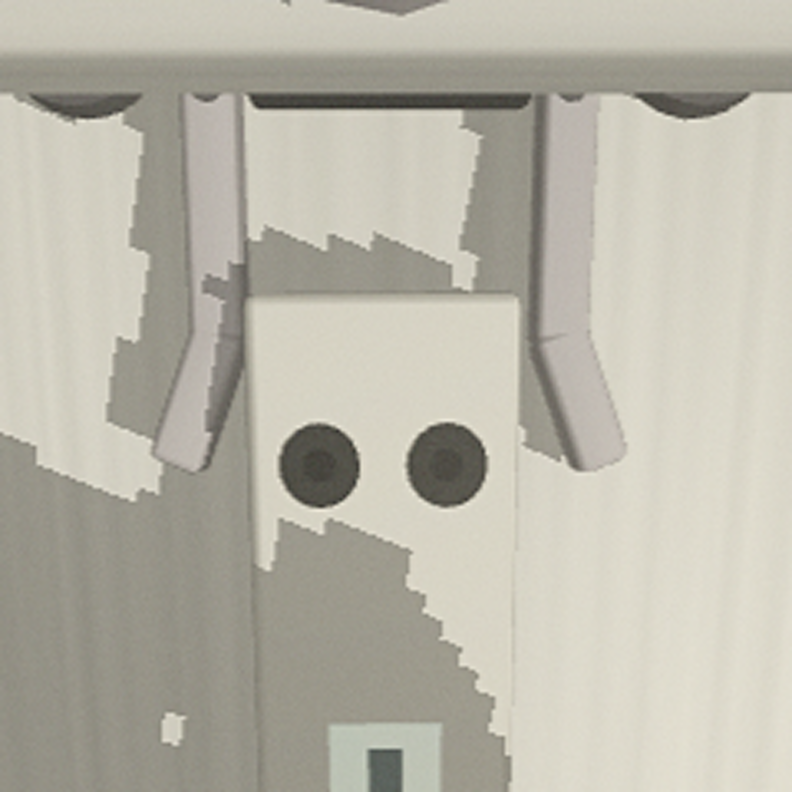

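```bash
python3 -m handwheel '[[[0.2,0.015,0],0],[[0.25,0,0],0],[[0.2,0,0],0],[[0,0,0],0]]';  python3 - <<'E'
from h import *
import pickle
o=observe();p=snapshot('wrist'); save(p,'w9.png'); pickle.dump((o,p),open('w9.pkl','wb'))
print(o['tcp_pos'],np.degrees(np.arctan2(o['eef_rot'][1,0],o['eef_rot'][0,0])),o['ft_force'],o['ft_torque'])
E
python3 crop.py w9.png w9c.png 200 0 440 240 3.3
```

```text
time_s: 11.3
tcp_pos: [0.4749, -0.0017, 0.007]
eef_rot: [[0.979, 0.202, -0.008], [0.202, -0.979, -0.001], [-0.008, -0.001, -1.0]]
ft_force: [-1.3, -0.2, -0.6]
gripper_width: 0.0286
[ 0.47485033 -0.00165448  0.00704295] 11.637011331338321 [-1.34206257 -0.2483109  -0.60446935] [-0.05304318  0.01634481  0.00297155]
```

View pics/w9c.png

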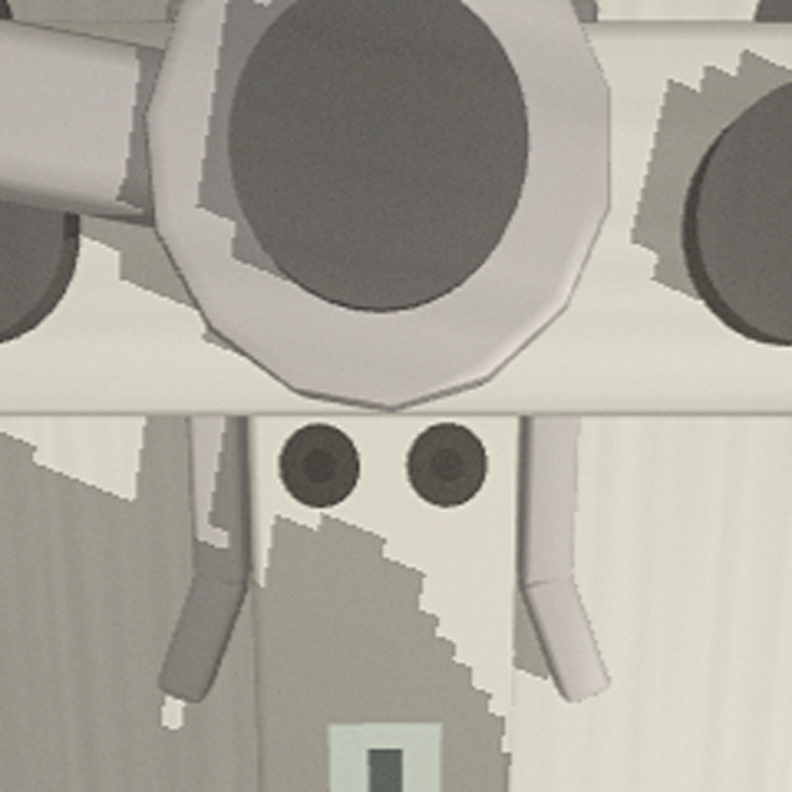

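```bash
python3 -m handwheel '[[[0.2,0,0],0],[[0.2,0,0],0],[[0,0,0],0]]'
```

```text
time_s: 11.72
tcp_pos: [0.4909, 0.0016, 0.0068]
eef_rot: [[0.979, 0.202, -0.009], [0.202, -0.979, -0.001], [-0.009, -0.001, -1.0]]
ft_force: [0.2, -0.1, -1.7]
gripper_width: 0.0284
```

Moved 16 mm, so about 4 mm remain. I'll go in small steps now.

```bash
python3 -m handwheel '[[[0.06,0,0],0],[[0,0,0],0]]'; python3 -m handwheel '[[[0.05,0,0],0],[[0,0,0],0]]'
```

```text
time_s: 11.98
tcp_pos: [0.4932, 0.002, 0.0066]
eef_rot: [[0.979, 0.201, -0.01], [0.201, -0.979, -0.001], [-0.009, -0.001, -1.0]]
ft_force: [-0.9, 1.1, -0.7]
gripper_width: 0.0287
time_s: 12.22
tcp_pos: [0.4945, 0.0023, 0.0064]
eef_rot: [[0.979, 0.201, -0.011], [0.201, -0.98, -0.001], [-0.011, -0.001, -1.0]]
ft_force: [0.5, -0.1, -1.3]
gripper_width: 0.0287
```

```bash
python3 -m handwheel '[[[0.05,0,0],0],[[0,0,0],0]]'; python3 -m handwheel '[[[0.05,0,0],0],[[0,0,0],0]]'
```

```text
time_s: 12.48
tcp_pos: [0.4944, 0.0023, 0.0056]
eef_rot: [[0.979, 0.201, -0.015], [0.201, -0.98, -0.002], [-0.015, -0.001, -1.0]]
ft_force: [-0.9, -0.2, -0.9]
gripper_width: 0.0285
time_s: 12.72
tcp_pos: [0.4944, 0.0023, 0.005]
eef_rot: [[0.979, 0.201, -0.019], [0.201, -0.98, -0.002], [-0.019, -0.001, -1.0]]
ft_force: [-0.9, 0.4, 1.0]
gripper_width: 0.0292
```

```bash
python3 - <<'E'
from h import *
import pickle
o=observe();p=snapshot('wrist'); save(p,'w10.png'); pickle.dump((o,p),open('w10.pkl','wb'))
print({k:np.round(v,3) for k,v in o.items()})
o9,_=pickle.load(open('w9.pkl','rb'));print(o9['joint_positions'],o9['tau'])
q=snapshot('side');save(q,'s10.png')
E
python3 crop.py s10.png s10c.png 230 190 380 310 5
```

```text
{'time_s': np.float64(12.725), 'joint_positions': array([ 11.813,  21.147, -18.53 , 110.925,   8.604,  50.355, -89.596]), 'qvel': array([-0.014, -0.143, -0.009,  0.071, -0.082, -0.089, -0.002]), 'tau': array([-7.3000e-02, -5.0957e+01, -3.4760e+00, -2.8596e+01,  3.5000e-02,
       -1.6200e-01, -9.0000e-03]), 'tcp_pos': array([0.494, 0.002, 0.005]), 'eef_rot': array([[ 0.979,  0.201, -0.019],
       [ 0.201, -0.98 , -0.002],
       [-0.019, -0.001, -1.   ]]), 'ft_force': array([-0.892,  0.351,  0.976]), 'ft_torque': array([-0.026,  0.186,  0.029]), 'gripper_width': np.float64(0.029)}
[ 12.84329389  18.5413873  -18.85787573 114.23652811   7.82730942
  48.90760314 -88.67628929] [-4.62321332e-02 -4.85860741e+01 -3.09623569e+00 -2.88424873e+01
  5.98976389e-02 -3.27290094e-02 -5.91233745e-02]
```

View pics/w10.png

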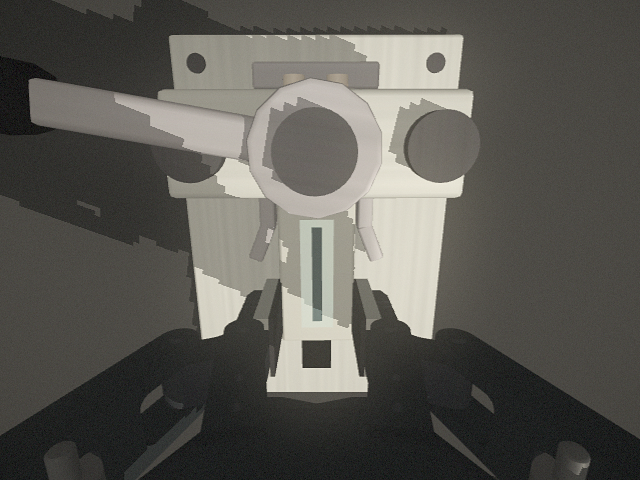

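View pics/s10c.png

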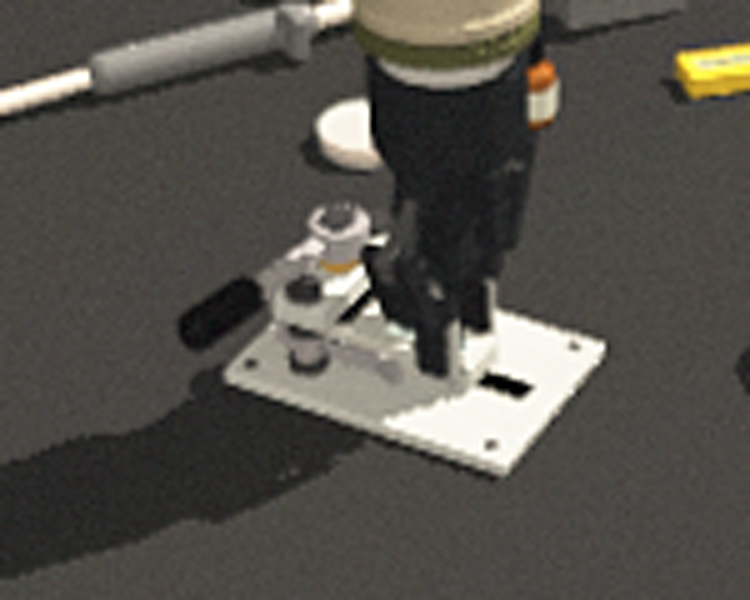

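Run:
```python
from h import *
import pickle
o,p=pickle.load(open('w10.pkl','rb'))
A=[atz(p,u,.008,o) for u in [(169,36),(464,36)]]
e=A[0]-A[1];print(A,np.linalg.norm(e),'yaw',np.degrees(np.arctan2(e[1],e[0]))-90)
t=np.arctan2(e[1],e[0])-np.pi/2;R=np.array([[np.cos(t),np.sin(t)],[-np.sin(t),np.cos(t)]])
ctr=(A[0]+A[1])[:2]/2-.08*R[0];print('ctr',ctr)
def L(X):return R@(X[:2]-ctr)
zt=.005+.0188
for u,z in [((283,339),zt),((353.5,339),zt),((253,62),.019),((379,62),.019),((253,88),.019),((379,88),.019),((315,149),.077),((202,339),.008),((435,339),.008)]:print(u,(L(atz(p,u,z,o))*1e3).round(1))
c=o['tcp_pos']+o['eef_rot']@np.array([.0337,.0003,-.0048]);print('cart centre',L(c)*1e3)
```

```text
[array([0.5847278 , 0.07689663, 0.008     ]), array([ 0.60674303, -0.0303981 ,  0.008     ])] 0.10953004251713429 yaw 11.595274488622266
ctr [0.51736807 0.00716949]
(283, 339) [-38.7  14.2]
(353.5, 339) [-38.6 -15.8]
(253, 62) [69.5 22.2]
(379, 62) [ 69.5 -22. ]
(253, 88) [61.  22.6]
(379, 88) [ 61.  -22.4]
(315, 149) [43.3  0.2]
(202, 339) [-49.   54.5]
(435, 339) [-48.9 -56.4]
cart centre [10.27947265 -0.42225223]
```

```bash
python3 -m handwheel '[[[0,0,0],0],[[0,0,0],0],[[0,0,0],0]]' 0.6 40
python3 - <<'E'
from h import *
import pickle
o=observe();p=snapshot('wrist'); save(p,'w11.png'); pickle.dump((o,p),open('w11.pkl','wb'));print(o['tcp_pos'],o['eef_rot'],o['gripper_width'])
E
```

```text
time_s: 13.2
tcp_pos: [0.4968, 0.0027, 0.0061]
eef_rot: [[0.979, 0.201, -0.014], [0.201, -0.98, -0.002], [-0.014, -0.001, -1.0]]
ft_force: [0.8, -0.3, -0.8]
gripper_width: 0.0511
[0.4967886  0.00274169 0.0060856 ] [[ 0.97946594  0.20111338 -0.01413784]
 [ 0.20110757 -0.97956742 -0.00184615]
 [-0.01422025 -0.00103499 -0.99989835]] 0.051072934039936665
```

View pics/w11.png

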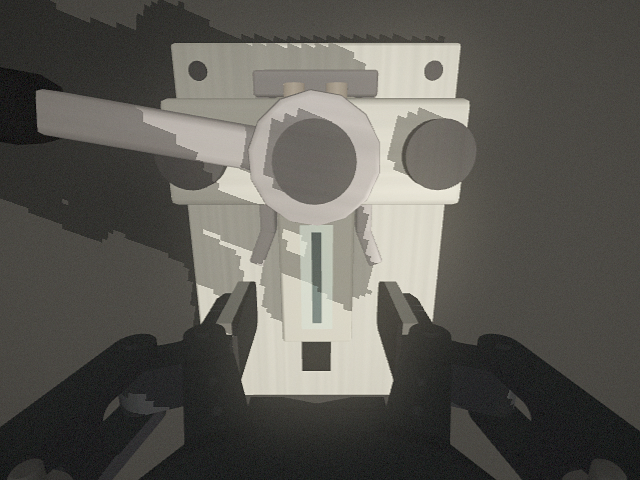

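```bash
python3 crop.py w11.png w11c.png 220 190 420 400 3.8
python3 - <<'E'
from h import *
import pickle
o,p=pickle.load(open('w11.pkl','rb'))
A=[atz(p,u,.008,o) for u in [(172,43.5),(461,43.5)]]
e=A[0]-A[1];t=np.arctan2(e[1],e[0])-np.pi/2;print(np.linalg.norm(e),np.degrees(t));R=np.array([[np.cos(t),np.sin(t)],[-np.sin(t),np.cos(t)]])
ctr=(A[0]+A[1])[:2]/2-.08*R[0];print('ctr',ctr)
def L(X):return R@(X[:2]-ctr)
for u,z in [((284.5,341),.022),((351.5,341),.022),((254,95.5),.019),((378,95.5),.019),((314.5,160),.077),((302,342),.008),((331,342),.008),((302,371),.008)]:print(u,(L(atz(p,u,z,o))*1e3).round(1))
E
```

```text
0.10904728849546622 11.613021092395803
ctr [0.51764402 0.00712744]
(284.5, 341) [-39.4  13.9]
(351.5, 341) [-39.4 -15.3]
(254, 95.5) [60.8 22.7]
(378, 95.5) [ 60.8 -22.4]
(314.5, 160) [42.7  0.3]
(302, 342) [-49.1   6.9]
(331, 342) [-49.1  -7. ]
(302, 371) [-65.5   7.1]
```

View pics/w11c.png

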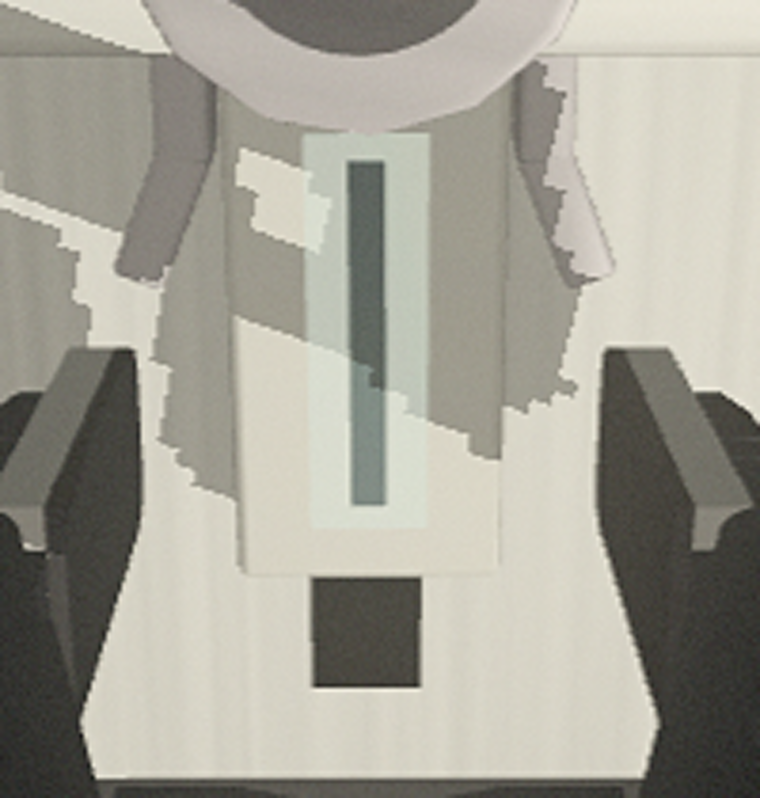

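The cartridge is home: its rear edge is at plate x −39.4 mm and the stop face at +60.8, so 100.2 mm apart. It is free of the gripper. Next is the lever.

```bash
python3 -m handwheel '[[[0,0,-0.5],0],[[0,0,-0.9],0],[[0,0,-0.9],0],[[0,0,-0.8],0],[[0.4,-0.4,-0.2],0],[[0.6,-0.6,0],-0.3],[[0.3,-0.6,0],-0.8],[[0,-0.3,0],-1],[[0,0,0],-1],[[0,0,0],-1],[[0,0,0],-1],[[0,0,0],-1]]' 0.45 40; python3 -m handwheel '[[[0,0,0],-0.9],[[0,0,0],-0.9],[[0,0,0],0]]'
```

```text
time_s: 14.75
tcp_pos: [0.5337, 0.0911, 0.143]
eef_rot: [[0.412, 0.911, -0.01], [0.911, -0.412, -0.001], [-0.005, -0.009, -1.0]]
ft_force: [-0.0, 0.7, 0.0]
gripper_width: 0.0386
time_s: 15.12
tcp_pos: [0.534, 0.0911, 0.143]
eef_rot: [[0.146, 0.989, -0.009], [0.989, -0.146, -0.0], [-0.002, -0.009, -1.0]]
ft_force: [0.1, -0.5, 0.4]
gripper_width: 0.0385
```

```bash
python3 -m handwheel '[[[0.34,0.55,0],-0.6],[[0,0,0],-0.55],[[0,0,0],0]]'
python3 - <<'E'
from h import *
import pickle
o=observe();p=snapshot('wrist'); save(p,'w12.png'); pickle.dump((o,p),open('w12.pkl','wb'));print(o['tcp_pos'],np.degrees(np.arctan2(o['eef_rot'][1,0],o['eef_rot'][0,0])),o['joint_positions'])
E
```

```text
time_s: 15.5
tcp_pos: [0.5585, 0.1014, 0.1429]
eef_rot: [[-0.02, 1.0, -0.009], [1.0, 0.02, -0.0], [-0.0, -0.009, -1.0]]
ft_force: [-0.2, 0.7, -0.1]
gripper_width: 0.0385
[0.55852542 0.10139222 0.14286819] 91.13640443114193 [ 13.23433953  21.69383132 -33.89011984  92.52077862  12.51439372
  70.13935881 -22.01243603]
```

View pics/w12.png

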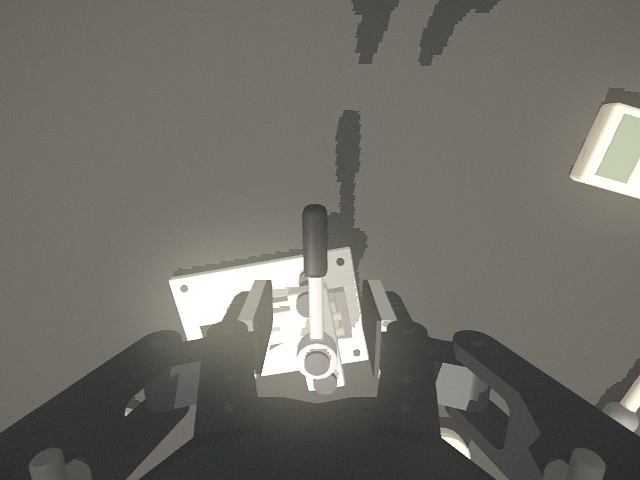

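Run:
```python
from h import *
import pickle
o,p=pickle.load(open('w12.pkl','rb'));_,t=pickle.load(open('top0.pkl','rb'))
e=atz(p,(315,205),.07,o);i=atz(p,(315.5,276),.078,o);h=atz(p,(317,363),.077,o)
print(e,i,h,np.linalg.norm(e-h),np.linalg.norm(i-h),np.degrees(np.arctan2(*(e-h)[1::-1])))
print('grip end two views',tri([ray(p,(315,205),o),ray(t,(249.9,229.6))]))
print('grip inner',tri([ray(p,(315.5,276),o),ray(t,((175.5)/5+239.5,(200.5)/5+189.5))]))
print('hub',tri([ray(p,(317,363),o),ray(t,((338)/5+239.5,(194.5)/5+189.5))]))
```

```text
[0.55608797 0.12594557 0.07      ] [0.55738161 0.08042756 0.078     ] [0.55970892 0.01402174 0.077     ] 0.11220096048812153 0.06645410919434691 91.85298413268666
grip end two views (array([0.55636352, 0.12552022, 0.06827765]), [np.float64(0.0003045544587191843), np.float64(0.00030455445871905494)])
grip inner (array([0.55723788, 0.0778998 , 0.07181458]), [np.float64(0.00012037216453500325), np.float64(0.00012037216453491261)])
hub (array([0.55972896, 0.01580957, 0.07951292]), [np.float64(3.676137151732264e-05), np.float64(3.676137151705532e-05)])
```

```bash
python3 -m handwheel '[[[0,-0.03,0.4],0],[[0,0,0.6],0],[[0,0,0.5],0],[[0,0,0],0]]'
```

```text
time_s: 16.05
tcp_pos: [0.5551, 0.1005, 0.0785]
eef_rot: [[-0.01, 1.0, -0.01], [1.0, 0.01, -0.002], [-0.001, -0.01, -1.0]]
ft_force: [-0.7, 0.6, -0.0]
gripper_width: 0.0385
```

```bash
python3 -m handwheel '[[[0,0.04,0.35],-0.05],[[0,0,0.35],0],[[0,0,0],0]]'
python3 - <<'E'
from h import *
import pickle
o=observe();p=snapshot('wrist'); save(p,'w13.png'); pickle.dump((o,p),open('w13.pkl','wb'));print(o['tcp_pos'],np.degrees(np.arctan2(o['eef_rot'][1,0],o['eef_rot'][0,0])))
q=snapshot('side');save(q,'s13.png')
E
python3 crop.py s13.png s13c.png 230 190 380 310 5
```

```text
time_s: 16.42
tcp_pos: [0.5568, 0.1004, 0.0491]
eef_rot: [[-0.016, 1.0, -0.009], [1.0, 0.016, -0.001], [-0.001, -0.009, -1.0]]
ft_force: [0.1, 0.2, 0.3]
gripper_width: 0.0384
[0.55678042 0.10044537 0.04914239] 90.9446047425539
```

View pics/w13.png

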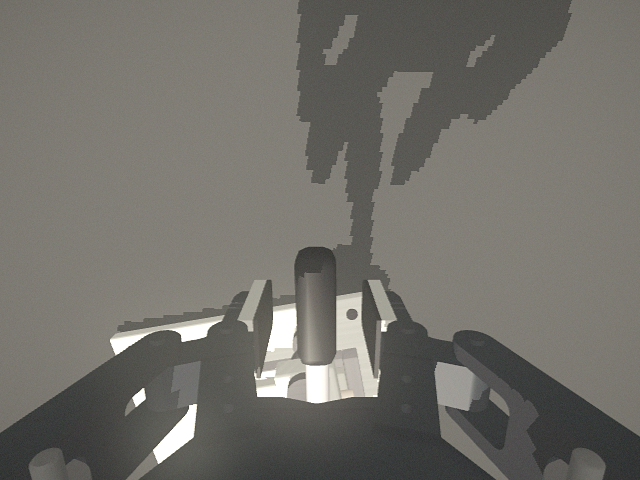

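View pics/s13c.png

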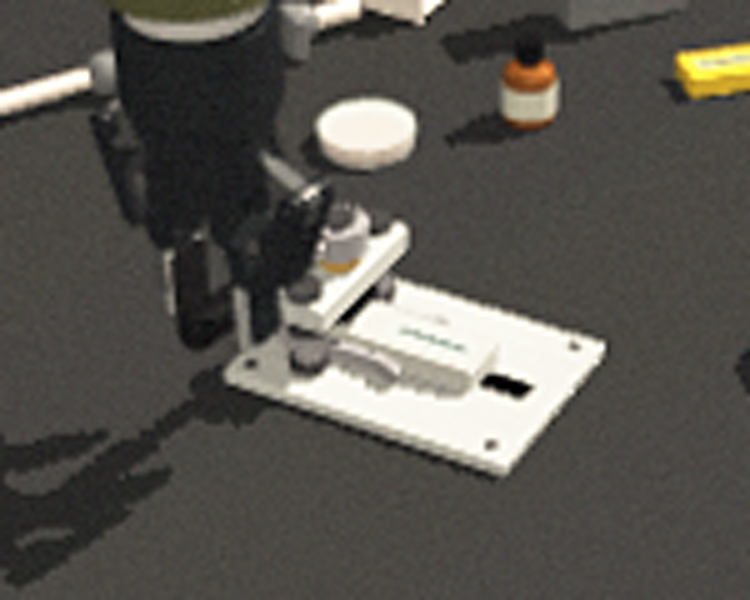

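```bash
cat > st.py <<'E'
from h import *
H=np.array([.5595,.0155])
o=observe(); d=o['tcp_pos'][:2]-H; a=np.arctan2(d[1],d[0]); r=np.linalg.norm(d)
y=np.arctan2(o['eef_rot'][1,0],o['eef_rot'][0,0]); tg=np.array([np.sin(a),-np.cos(a)])
print('t %.2f ang %.1f turned %.3f r %.1f yaw-ang(deg) %.1f z %.1f Ft(load) %.1f Fr %.1f Fz %.1f w %.1f tz %.2f'%(o['time_s'],np.degrees(a),np.radians(91.7)-a,r*1e3,np.degrees(y-a),o['tcp_pos'][2]*1e3,-o['ft_force'][:2]@tg,o['ft_force'][:2]@d/r,o['ft_force'][2],o['gripper_width']*1e3,o['ft_torque'][2]))
E
python3 -m handwheel '[[[0,0,0.2],0],[[0,0,0],0],[[0,0,0],0]]' 0.27 40; python3 st.py
python3 - <<'E'
from h import *
p=snapshot('wrist'); save(p,'w14.png')
E
```

```text
time_s: 16.9
tcp_pos: [0.558, 0.1008, 0.0427]
eef_rot: [[-0.016, 1.0, -0.006], [1.0, 0.016, -0.001], [-0.001, -0.006, -1.0]]
ft_force: [-1.1, 0.7, -0.8]
gripper_width: 0.0234
t 16.90 ang 91.0 turned 0.012 r 85.3 yaw-ang(deg) -0.0 z 42.7 Ft(load) 1.1 Fr 0.7 Fz -0.8 w 23.4 tz -0.03
```

View pics/w14.png

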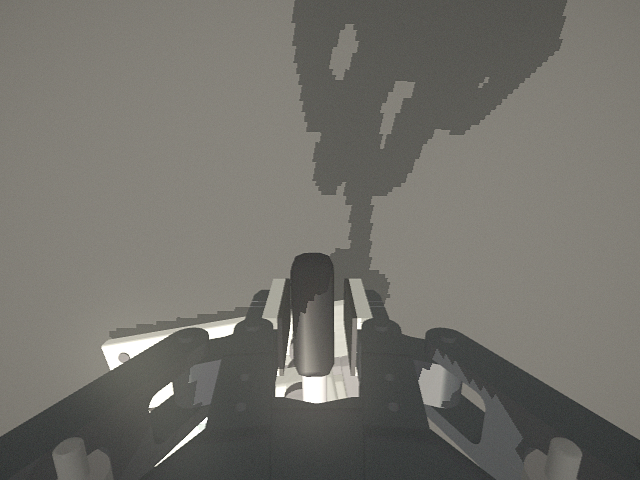

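The grip sits between the pads with a few mm of play on each side. I'll start turning, using the left pad as the pusher.

```bash
python3 -m handwheel '[[[0,0.1,0],0.1],[[-0.005,0.17,0],0.5],[[-0.01,0.2,0],0.65]]'; python3 st.py
```

```text
time_s: 17.32
tcp_pos: [0.5739, 0.0997, 0.0417]
eef_rot: [[0.175, 0.984, -0.013], [0.984, -0.175, -0.002], [-0.004, -0.012, -1.0]]
ft_force: [-5.0, -1.0, 0.3]
gripper_width: 0.0229
t 17.32 ang 80.3 turned 0.199 r 85.4 yaw-ang(deg) -0.4 z 41.7 Ft(load) 4.7 Fr -1.8 Fz 0.3 w 22.9 tz -0.01
```

```bash
python3 -m handwheel '[[[-0.01,0.2,0],0.65],[[-0.01,0.2,0],0.65]]'; python3 st.py
```

```text
time_s: 17.58
tcp_pos: [0.5881, 0.0957, 0.0411]
eef_rot: [[0.369, 0.929, -0.016], [0.929, -0.369, -0.003], [-0.009, -0.014, -1.0]]
ft_force: [-5.1, 0.0, 2.3]
gripper_width: 0.0233
t 17.57 ang 70.4 turned 0.373 r 85.1 yaw-ang(deg) -2.0 z 41.1 Ft(load) 4.8 Fr -1.7 Fz 2.3 w 23.3 tz 0.07
```

```bash
python3 -m handwheel '[[[-0.005,0.18,-0.01],0.4]]'; python3 st.py; python3 -m handwheel '[[[-0.005,0.13,-0.01],0.3]]'; python3 st.py
```

```text
time_s: 17.7
tcp_pos: [0.5942, 0.0933, 0.0413]
eef_rot: [[0.426, 0.904, -0.018], [0.904, -0.427, -0.003], [-0.01, -0.015, -1.0]]
ft_force: [-5.3, 0.4, 2.4]
gripper_width: 0.0231
t 17.70 ang 65.9 turned 0.450 r 85.2 yaw-ang(deg) -1.2 z 41.3 Ft(load) 5.0 Fr -1.8 Fz 2.4 w 23.1 tz 0.08
time_s: 17.82
tcp_pos: [0.5984, 0.0913, 0.0415]
eef_rot: [[0.468, 0.883, -0.02], [0.884, -0.468, -0.003], [-0.012, -0.016, -1.0]]
ft_force: [-5.5, 1.2, 1.4]
gripper_width: 0.0233
t 17.82 ang 62.8 turned 0.504 r 85.2 yaw-ang(deg) -0.7 z 41.5 Ft(load) 5.4 Fr -1.5 Fz 1.4 w 23.3 tz 0.12
```

```bash
python3 -m handwheel '[[[-0.005,0.13,-0.01],0.35]]'; python3 st.py; python3 -m handwheel '[[[-0.005,0.13,-0.01],0.35]]'; python3 st.py
```

```text
time_s: 17.95
tcp_pos: [0.6021, 0.089, 0.0416]
eef_rot: [[0.515, 0.857, -0.022], [0.857, -0.516, -0.003], [-0.014, -0.018, -1.0]]
ft_force: [-5.3, 0.9, 1.1]
gripper_width: 0.0227
t 17.95 ang 59.9 turned 0.555 r 85.0 yaw-ang(deg) -0.9 z 41.6 Ft(load) 5.1 Fr -1.9 Fz 1.1 w 22.7 tz 0.06
time_s: 18.08
tcp_pos: [0.6058, 0.0868, 0.0417]
eef_rot: [[0.561, 0.828, -0.024], [0.828, -0.561, -0.002], [-0.015, -0.019, -1.0]]
ft_force: [-5.9, 0.2, 1.5]
gripper_width: 0.0231
t 18.07 ang 57.0 turned 0.605 r 85.0 yaw-ang(deg) -1.1 z 41.7 Ft(load) 5.1 Fr -3.1 Fz 1.5 w 23.1 tz 0.01
```

```bash
python3 -m handwheel '[[[-0.005,0.13,0],0.33]]'|grep -c x; python3 st.py; python3 -m handwheel '[[[-0.005,0.13,0],0.33]]' |grep -c x; python3 st.py
```

```text
0
t 18.20 ang 54.1 turned 0.656 r 84.9 yaw-ang(deg) -1.2 z 41.4 Ft(load) 5.0 Fr -1.6 Fz 1.6 w 23.0 tz 0.10
0
t 18.32 ang 51.3 turned 0.705 r 84.9 yaw-ang(deg) -1.2 z 41.2 Ft(load) 4.9 Fr -2.0 Fz 1.5 w 23.4 tz 0.03
```

```bash
python3 -m handwheel '[[[-0.005,0.13,0],0.33]]'|grep -c x; python3 st.py; python3 -m handwheel '[[[-0.005,0.13,0],0.33]]' |grep -c x; python3 st.py
```

```text
0
t 18.45 ang 48.4 turned 0.755 r 84.9 yaw-ang(deg) -1.3 z 41.1 Ft(load) 4.8 Fr -1.9 Fz 1.9 w 23.1 tz 0.09
0
t 18.57 ang 45.6 turned 0.804 r 84.8 yaw-ang(deg) -1.4 z 40.9 Ft(load) 4.7 Fr -3.0 Fz 2.0 w 23.3 tz 0.12
```

```bash
python3 -m handwheel '[[[-0.005,0.13,0],0.33]]'|grep -c x; python3 st.py
```

```text
0
t 18.70 ang 42.8 turned 0.853 r 84.7 yaw-ang(deg) -1.5 z 40.8 Ft(load) 5.0 Fr -2.3 Fz 3.0 w 23.3 tz 0.10
```

```bash
python3 -m handwheel '[[[0.005,0.13,0],0.32]]' >/dev/null; python3 st.py
```

```text
t 18.82 ang 40.0 turned 0.902 r 85.1 yaw-ang(deg) -1.5 z 40.7 Ft(load) 4.4 Fr -2.4 Fz 2.4 w 22.9 tz 0.07
```

```bash
python3 -m handwheel '[[[0.005,0.13,0],0.32]]' >/dev/null; python3 st.py
```

```text
t 18.95 ang 37.3 turned 0.949 r 85.4 yaw-ang(deg) -1.6 z 40.5 Ft(load) 4.5 Fr -3.6 Fz 2.1 w 23.0 tz 0.06
```

```bash
python3 -m handwheel '[[[0.005,0.13,0],0.32]]' >/dev/null; python3 st.py
```

```text
t 19.07 ang 34.7 turned 0.994 r 85.7 yaw-ang(deg) -1.8 z 40.4 Ft(load) 4.3 Fr -3.5 Fz 1.5 w 22.9 tz 0.10
```

```bash
python3 -m handwheel '[[[0.005,0.13,0],0.32]]' >/dev/null; python3 st.py
```

```text
t 19.20 ang 32.1 turned 1.039 r 85.9 yaw-ang(deg) -2.0 z 40.2 Ft(load) 5.4 Fr -3.1 Fz 1.8 w 22.9 tz 0.06
```

```bash
python3 -m handwheel '[[[0,0.13,0],0.25]]' >/dev/null; python3 st.py
```

```text
t 19.32 ang 29.6 turned 1.083 r 86.0 yaw-ang(deg) -1.7 z 40.0 Ft(load) 5.5 Fr -2.9 Fz 2.4 w 23.0 tz 0.05
```

```bash
python3 -m handwheel '[[[0,0.13,0],0.25]]' >/dev/null; python3 st.py
```

```text
t 19.45 ang 27.2 turned 1.126 r 86.1 yaw-ang(deg) -1.4 z 39.9 Ft(load) 4.6 Fr -3.5 Fz 2.2 w 23.2 tz 0.01
```

```bash
python3 -m handwheel '[[[-0.005,0.13,0],0.3]]' >/dev/null; python3 st.py
```

```text
t 19.57 ang 24.7 turned 1.169 r 86.1 yaw-ang(deg) -1.6 z 39.9 Ft(load) 3.8 Fr -3.2 Fz 2.1 w 23.0 tz 0.08
```

```bash
python3 -m handwheel '[[[-0.005,0.13,0],0.3]]' >/dev/null; python3 st.py
```

```text
t 19.70 ang 22.4 turned 1.210 r 86.0 yaw-ang(deg) -1.8 z 39.9 Ft(load) 4.8 Fr -3.7 Fz 2.6 w 23.4 tz 0.06
```

```bash
python3 -m handwheel '[[[-0.005,0.13,0],0.3]]' >/dev/null; python3 st.py
```

```text
t 19.82 ang 20.2 turned 1.248 r 85.9 yaw-ang(deg) -2.2 z 39.8 Ft(load) 3.8 Fr -4.4 Fz 1.9 w 23.1 tz 0.08
```

```bash
python3 -m handwheel '[[[-0.005,0.13,0],0.3]]' >/dev/null; python3 st.py
```

```text
t 19.95 ang 18.3 turned 1.282 r 85.7 yaw-ang(deg) -2.9 z 39.8 Ft(load) 5.3 Fr -3.3 Fz 1.6 w 23.0 tz 0.03
```

Run:
```python
from h import *
o=observe()
p=snapshot('wrist'); save(p,'w15.png')
print(o['joint_positions'],o['qvel'],o['tcp_pos'],o['eef_rot'])
```

```text
[  3.82714892  34.80752294 -14.26912588  84.1746985    7.7352359
  64.73464568 -86.27382837] [ -0.57594166   0.53333099   4.26012842  -1.38042942  -3.50820645
   0.73656059 -15.72924189] [0.64086247 0.04236591 0.03977101] [[ 0.96320801  0.26433592 -0.04854752]
 [ 0.26520775 -0.96411186  0.01237614]
 [-0.04353379 -0.02479597 -0.9987442 ]]
```

View pics/w15.png

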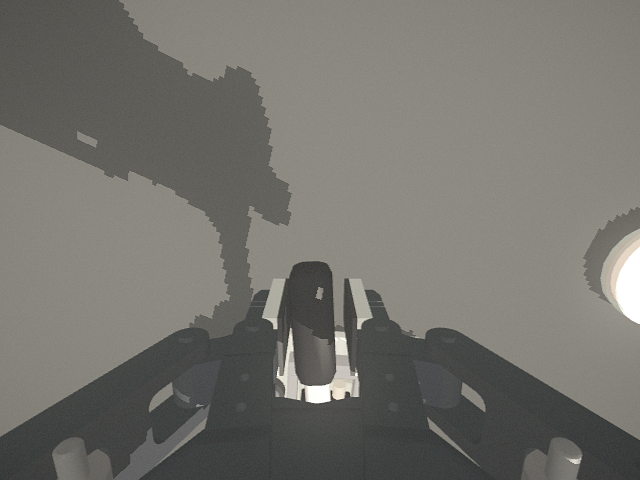

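```bash
python3 -m handwheel '[[[0,0.14,0],0.15]]' >/dev/null; python3 st.py
```

```text
t 20.12 ang 16.1 turned 1.319 r 85.7 yaw-ang(deg) -2.1 z 39.8 Ft(load) 6.4 Fr -3.6 Fz 2.5 w 23.0 tz 0.07
```

```bash
python3 -m handwheel '[[[0,0.14,0],0.15]]' >/dev/null; python3 st.py
```

```text
t 20.25 ang 14.4 turned 1.350 r 85.8 yaw-ang(deg) -1.5 z 39.8 Ft(load) 7.7 Fr -3.5 Fz 2.4 w 23.2 tz 0.06
```

```bash
python3 -m handwheel '[[[0,0.14,0],0.15]]' >/dev/null; python3 st.py
```

```text
t 20.38 ang 12.9 turned 1.375 r 85.8 yaw-ang(deg) -1.2 z 39.8 Ft(load) 7.4 Fr -3.8 Fz 2.5 w 22.9 tz 0.05
```

```bash
python3 -m handwheel '[[[0,0.14,0],0.15]]' >/dev/null; python3 st.py
```

```text
t 20.50 ang 11.6 turned 1.399 r 85.7 yaw-ang(deg) -1.1 z 39.7 Ft(load) 7.7 Fr -4.9 Fz 2.1 w 22.7 tz 0.09
```

```bash
python3 -m handwheel '[[[0,0.14,0],0.15]]' >/dev/null; python3 st.py
```

```text
t 20.62 ang 10.4 turned 1.418 r 85.6 yaw-ang(deg) -1.1 z 39.7 Ft(load) 8.0 Fr -4.1 Fz 3.1 w 23.1 tz 0.05
```

```bash
python3 -m handwheel '[[[0,0.15,0],0.12]]' >/dev/null; python3 st.py
```

```text
t 20.75 ang 9.1 turned 1.442 r 85.6 yaw-ang(deg) -0.6 z 39.6 Ft(load) 7.5 Fr -3.9 Fz 2.8 w 23.2 tz -0.01
```

```bash
python3 -m handwheel '[[[0,0.15,0],0.12]]' >/dev/null; python3 st.py
```

```text
t 20.88 ang 7.5 turned 1.469 r 85.7 yaw-ang(deg) 0.0 z 39.7 Ft(load) 7.2 Fr -4.6 Fz 2.7 w 22.9 tz -0.02
```

```bash
python3 -m handwheel '[[[0,0.13,0],0.15]]' >/dev/null; python3 st.py
```

```text
t 21.00 ang 6.2 turned 1.493 r 85.8 yaw-ang(deg) 0.2 z 39.7 Ft(load) 6.2 Fr -3.9 Fz 2.5 w 23.1 tz -0.03
```

```bash
python3 -m handwheel '[[[0,0.1,0],0.12]]' >/dev/null; python3 st.py
```

```text
t 21.12 ang 5.3 turned 1.507 r 85.7 yaw-ang(deg) 0.0 z 39.9 Ft(load) 5.7 Fr -2.9 Fz 2.2 w 23.1 tz -0.02
```

```bash
python3 -m handwheel '[[[0,0.1,0],0.12]]' >/dev/null; python3 st.py
```

```text
t 21.25 ang 4.4 turned 1.523 r 85.8 yaw-ang(deg) 0.0 z 39.9 Ft(load) 4.0 Fr -3.1 Fz 2.5 w 23.3 tz -0.04
```

The load peaked at 8.0 N, then fell to 4.0 N over about 0.1 rad while the lever kept moving, so that is the click. I'll stop here and let go.

```bash
python3 -m handwheel '[[[0,-0.1,0],0],[[0,-0.1,0],0],[[0,0,0],0]]' 0.7; python3 st.py
python3 - <<'E'
from h import *
import pickle
o=observe();p=snapshot('wrist'); save(p,'w16.png');pickle.dump((o,p),open('w16.pkl','wb'))
E
```

```text
time_s: 21.62
tcp_pos: [0.6447, 0.032, 0.0404]
eef_rot: [[0.995, 0.075, -0.061], [0.078, -0.996, 0.044], [-0.058, -0.048, -0.997]]
ft_force: [-0.4, -0.2, -0.6]
gripper_width: 0.0599
t 21.62 ang 11.0 turned 1.409 r 86.8 yaw-ang(deg) -6.5 z 40.4 Ft(load) -0.1 Fr -0.5 Fz -0.6 w 59.9 tz -0.02
```

View pics/w16.png

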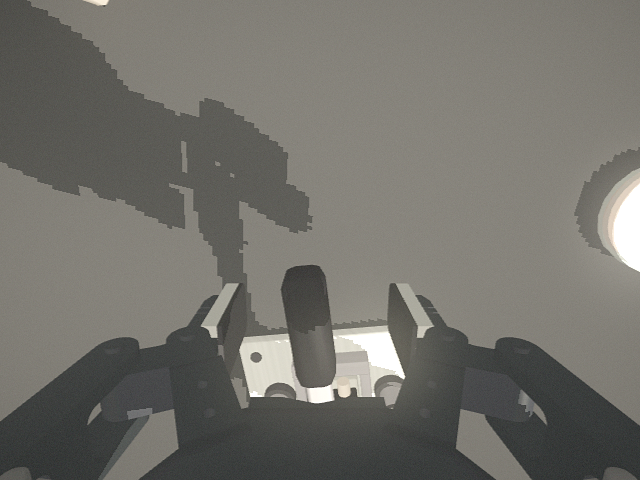

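Run:
```python
from h import *
import pickle
o,p=pickle.load(open('w16.pkl','rb'))
H=np.array([.5595,.0155])
for u,z in [((303,267),.074),((318,385),.078),((308.5,310),.078)]:
    X=atz(p,u,z,o);d=X[:2]-H;print(X,np.degrees(np.arctan2(d[1],d[0])),np.linalg.norm(d))
```

```text
[0.66975524 0.03713777 0.074     ] 11.103278492467188 0.11235840736463384
[0.62271434 0.02802777 0.078     ] 11.209587438489644 0.06444375183106565
[0.65514556 0.03391203 0.078     ] 10.896300857294273 0.09740161847673379
```

```bash
python3 -m handwheel '[[[0,0,-0.3],0],[[0,0,-0.6],0],[[0,0,-0.9],0],[[0,0,-0.9],0],[[-0.3,0,-0.5],0],[[0,0,0],0],[[0,0,0],0]]'
python3 - <<'E'
from h import *
o=observe();p=snapshot('wrist'); save(p,'w17.png');q=snapshot('top');save(q,'t17.png');s=snapshot('side');save(s,'s17.png')
print(o['ft_force'])
E
python3 crop.py s17.png s17c.png 230 190 380 310 5
```

```text
time_s: 22.55
tcp_pos: [0.6406, 0.0215, 0.1751]
eef_rot: [[0.996, 0.071, -0.059], [0.074, -0.996, 0.042], [-0.056, -0.046, -0.997]]
ft_force: [-0.7, -0.5, -0.7]
gripper_width: 0.0599
[-0.70230484 -0.45753542 -0.74570657]
```

View pics/w17.png

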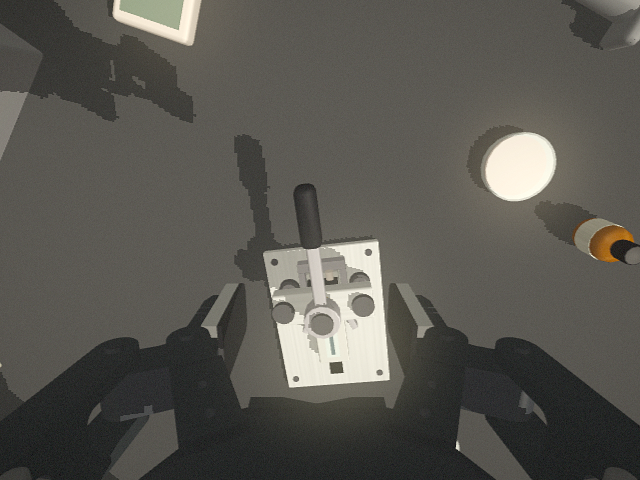

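View pics/s17c.png

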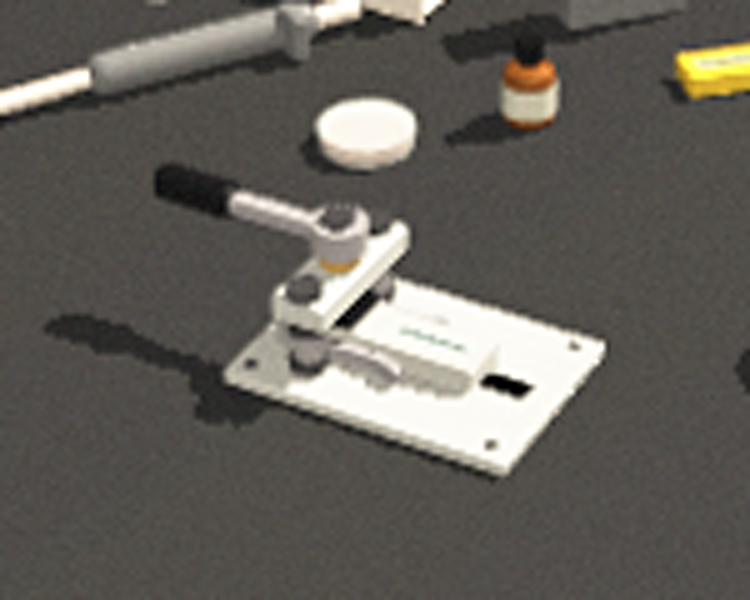

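View pics/t17.png

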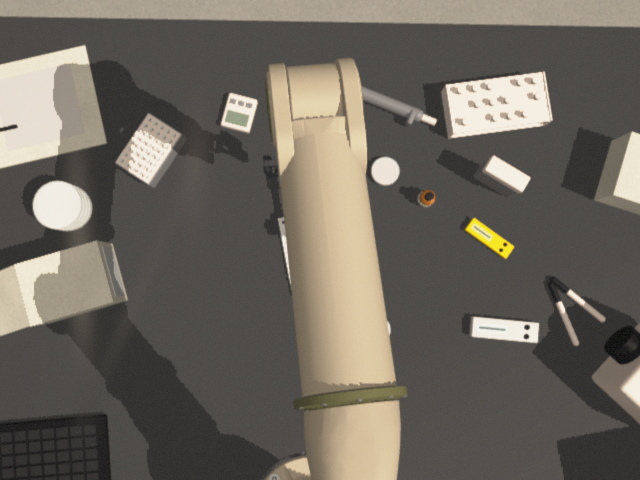

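The side view shows the cartridge flat in the nest. The lever stands free, pointing plate +x, and the dishes, bottle and boxes that are in view have not moved. I'll hand in.

Run:
```python
from workcell import env
print(env.close_job())
```

```text
the job is handed in; nothing more can be done
None
```

I slid the small pale cartridge ports end first between the rails until it met the end stop, turned the lever clockwise to its click, let go and handed the job in at about 22.6 s. There was no verdict, and I had no direct reading of the clamping force.

**Cartridge home:** after release, its rear edge measured 100.2 mm from the stop face, against a cartridge length of 100 mm. The last side view shows it flat in the nest.

**Click:** the lever's tangential load was about 5 N of drag, climbed to a peak of 8.0 N rather than the stated 9, then fell to 4.0 N within about 0.1 rad, so I stopped there. The freed lever sprang back about 0.07 rad, to roughly the angle where it clicked. I take the clamp to be tight from that.

**Surroundings:** the last pictures show no shift in the dishes, bottle or boxes that were in view. The raised arm hid dish_a in the last top view, so I could not check it there.

**What disagreed or went wrong:**
- **First grasp missed:** it closed above the bar without touching it, because the fingertips sat about 10–20 mm farther back than the description says. I corrected this by feeling downward.
- **Push against the stop not measured:** the force sensor showed almost nothing there, because a row without motion relaxes the load. I judged contact from the arm stalling and then springing forward 2.4 mm on release.
- **Tool tilt:** it drifted to about 3–4° while I turned the lever, with no visible effect.

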